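# Slide a copper gasket off its feed block and fit it on a flange

### The arm

A 6-joint arm with a two-finger parallel gripper is mounted at the origin on a cart in front of the work surface, level with it; the furniture and walls round the work are solid. World frame = base frame: x ahead of the robot, y to its left, z up, the work surface at z = 0. Lengths are in m, angles in rad, forces in N, time in s.
With the tool pointing down it reaches from about 0.35 to 0.975 m from the base axis. Payload 4.9 kg.
Tool frame: the origin (TCP) lies between the finger pads; the fingertips stand 17 mm ahead of it and the grasp point (between the pads) lies 2 mm behind it; z points along the fingers, y is the direction in which the jaws open and shut (so a half turn about z gives the same grasp; the last joint's range is limited). The gripper opens to 85 mm and grips with 20 to 120 N. Pads are 22 mm wide; open, the fingers measure 114 mm over their backs; the gripper's body (76 mm by 85 mm) begins 54 mm behind the grasp point. The pads swing forward as they close: fully open they stand 13 mm farther back than shut.
Start: joints at [-1.369, 0.053, 1.613, -0, 1.476, -0.119], TCP at [0.197, -0.593, 0.248] pointing down, gripper open.
Joint ranges: [-3.01, 3.01], [-1.01, 2.22], [0.06, 2.58], [-1.02, 4.17], [0.09, 2.62], [-3.14, 3.14]. Speed limits (rad/s): [2.57, 2.57, 3.14, 3.14, 3.14, 3.14].

### API

Orientations are given as a unit quaternion [w, x, y, z].
In Python, from plant import state, grab_frame, camera_model, job_done, find_in, silhouettes, landmark_of gives the robot as it stands.
- The arm moves only by the shell command python3 -m crank 'ROWS'. ROWS is JSON, a list of rows, each an object with "angular": the turn, a rotation vector about the tool's x, y, z each as a share of 5 degrees, from -1 to 1, a list of three; "delta_pos": the shift along the tool's x, y, z each as a share of 3 cm, from -1 to 1, a list of three; "gripper": the opening, from 0 (shut) to 1 (fully open). In form: [{"angular": [ax, ay, az], "delta_pos": [tx, ty, tz], "gripper": gripper}, ...]. A call has 1 to 12 rows; each row shifts and turns the commanded pose from where the row before left it, along the tool's axes as they then stand; what a row does not reach is not made up. A row lasts 1/8 s, in which the tool goes at most 62.5 mm and 10.7 degrees, less where a joint would pass 70% of its speed; a pose out of reach is approached as far as the arm can. A call with a number of a shift or a turn outside -1 to 1 is refused whole. A call with a gripper value outside its range is refused whole. The fingers move at their own pace and stop on an object; the grip force is fixed at half the most. Time passes only in rows, so rows that do not move let the fingers close. It gives the time, the measured TCP pose, the force and the opening at its end, in the units of the state.
- state(): the state, without advancing time (a new reading comes with each control period).
- grab_frame(name): name is "scene" or "side" or "wrist"; returns the picture (384x512x3 uint8, red, green, blue); there is no depth.
- camera_model(name): a dict with "camera_matrix" (3x3 intrinsics, pixels), "dist_coeffs" ([k1, k2, p1, p2, k3] as OpenCV has them; the pictures are not rectified), "rvec" (rotation vector, rad) and "tvec" (3), from world to camera coordinates, as OpenCV has them; the wrist camera has in their place "mount" (4x4, takes a point from camera to tool coordinates, whose origin is the TCP and whose axes are the flange's). Camera axes: x right, y down, z forward; pixel columns grow to the right and rows downward; lengths in m; the calibration is good to about 2 mm. A picture is of the moment at which its call begins: read the wrist's pose just before it. camera_model takes no time and is no camera call.
- job_done(): hands the job in, once; it reports no verdict.
Trained networks look in the newest picture that a camera, given by its name, has taken for a name from the list of things; names that differ only in an ending like _2 or _b are one class to them, and where a whole thing is asked for, a point or a joint stands for the part that bears it (a point fixed in the world has none). Each returns a list of dicts, best first, with "conf" (0 to 1); they miss things now and then, are a little off and sometimes report something else, mostly with a low value. They report only what shows in the picture. A call takes as long as a camera call. They do not tell look-alikes from the thing itself.
- find_in(camera, target): "bbox" ([left, top, right, bottom] in pixels, round what is visible of it).
- silhouettes(camera, target): "mask" (384x512 bool, what is visible of it) and "bbox" ([left, top, right, bottom] in pixels, round what is visible of it).
- landmark_of(camera, target): "pixel" ([column, row] in pixels: a listed point, or the origin of a listed thing).
The state is a dict: "time": time; "joint_pos": joint angles; "joint_vel": joint speeds; "joint_efforts": joint torques, N m; "tool_pos": TCP position; "tool_rot": TCP orientation; "contact_force": force on the tool from outside, world axes, zero at the start; "ft_torque": the same for the moment, N m; "gripper_width": opening from 0.0 (shut) to 1.0 (fully open).
Only numpy, scipy, OpenCV 4.12 (cv2) and the standard library are available. Lean on these libraries where they do the work, as an engineer would, in place of code of your own. Each camera call takes 0.05 s, during which the arm holds its last target.

### The job

Press gently on the copper gasket that lies flat in the channel of the grey feed block and slide it along the channel until its front end sticks out well past the open edge (about a third of its length), still lying flat on the block. Then take it by that overhanging end, lift it off, and lower it gently over the brass spigot of the blue flange stand, so that it lies flat on the steel flange, lengthwise along it, and let go. Do not drop it, press hard on anything or disturb the other things on the bench.

Things in the scene. Friction and masses are not known exactly. Their poses are not given: they have to be found in the camera images.
- gasket: Copper plate 120 (x) x 44 (y) x 4 (z) mm, about 0.25 kg, 18 mm bore in the middle, a 9 mm hole 46 mm either side on x. Origin: centre of its underside. It lies in the channel, its top 2 mm below the rails, so its sides cannot be gripped there. Friction on the block about 0.35; shut fingertips pressing with 10 to 15 N drag it. Over 20 N on block or stand is too much: touch down below 5 mm/s.
- feed_block: Grey fixed block on levelling feet, 150 (x) x 78 (y) mm, a channel along x on top. Channel floor 46 mm above the origin (centre of underside, up to 6 mm above or below bench level), 48 mm wide; rails 15 mm wide, tops at 52 mm. It runs from the open edge at x = -75 mm (roughly facing the robot; only bench in front) back to a stop, as high as the rails, at x = +63 mm. Turned up to 0.3 rad.
- flange: Fixed stand on levelling feet: blue foot 110 (x) x 80 (y) x 12 mm, neck 30 mm diameter, on top an oblong steel flange 64 (x) x 32 (y) mm, its face 50 mm above the origin (centre of underside, up to 6 mm above or below bench level). A brass spigot, 13 mm diameter, 18 mm tall, the last 6 mm tapering to 6 mm, rises from its middle. Turned up to 0.3 rad. Either end of the gasket may face the robot.
- flange_face (a point): Middle of the flange's upper face, on the spigot's axis, 50 mm above the stand's origin.
- tip_box: Bystander: closed blue pipette tip box, 90x116x66 mm, loose. Origin: centre of its underside.
- dropper_bottle: Bystander: white dropper bottle, 50 mm diameter, 100 mm tall, loose. Origin: centre of its underside.
- jar: Bystander: small jar with an orange screw cap, 41 mm diameter, 53 mm tall, loose. Origin: centre of its underside.
- tape: Bystander: roll of brown tape lying flat, 84 mm diameter, 18 mm tall, loose. Origin: centre of its underside.
- cap: Bystander: white bottle cap, 40 mm diameter, 19 mm tall, loose. Origin: centre of its underside.
- beaker: Bystander: glass beaker, 76 mm diameter, 85 mm tall, loose. Origin: centre of its underside.
Mind the look-alikes: they are no part of the job. Several things have the shape of the gasket; the one meant has the colours described above.

How it is judged:
On the way, in this order (a step that is already met when the one before it is completed fails the run):
1. the gasket has been slid until it overhangs the open edge by 30 to 57 mm, still lying flat in the channel (x of gasket in the frame of feed_block between -0.072 and -0.045 m and z of gasket in the frame of feed_block between 0.043 and 0.049 m and angle between gasket's own z axis and vertical below 0.06 rad), for 0.2 s.
2. the gasket is held by the fingers, lifted more than 25 mm off the channel floor (z of gasket in the frame of feed_block above 0.071 m and contact force between the fingers and gasket above 2 N), for 0.2 s.
At the end, for the whole second after the job is handed in: The gasket lies over the spigot, flat on the flange face (within 3 mm in height, 0.05 rad of level, bore within 5 mm of the spigot's axis), its length along the flange's within 0.17 rad either way round, released and at rest (horizontal distance between gasket and flange_face below 0.005 m and z of gasket in the frame of flange_face between -0.003 and 0.003 m and angle between gasket's own z axis and vertical below 0.05 rad and angle between the x axis of gasket and the x axis of flange, either way round below 0.17 rad and contact force between the fingers and gasket below 0.1 N and linear speed of gasket below 0.02 m/s); the robot touches nothing.
It fails at once if the gasket is pressed on the feed block with more than 20 N (contact force between gasket and feed_block above 20 N).
It fails at once if the gasket is pressed on the flange stand with more than 20 N (contact force between gasket and flange above 20 N).
It fails at once if the robot presses on the feed block or the flange stand with more than 20 N (contact force between any of the arm, the fingers and feed_block above 20 N or contact force between any of the arm, the fingers and flange above 20 N).
It fails at once if the gasket is dropped on the bench (height (world z) of gasket below 0.02 m).
It fails at once if another thing on the bench is moved by more than 20 mm (distance of any of tip_box, dropper_bottle, jar, tape, cap, beaker from where it was at the start of the episode above 0.02 m).
It also fails if it takes over 64 s, if anything falls off the work surface, if the arm or the gripper's body presses on something with over 40 N, if the wrist force passes 120 N, or if a joint passes its speed limit or range.

## Working session

There is one attempt and no reset: what is moved stays moved. The work goes in short steps, Python scripts to look and compute and a shell command to move; the robot and the scene stay as the last step left them, time stands still between calls to the robot, and variables do not carry over. Pictures are saved under pics/ and viewed, and the job is handed in when it is done.

```bash
ls; mkdir -p pics
python3 - <<'E'
from plant import *
import cv2,numpy as np
s=state();print(s)
for n in ['scene','side','wrist']:
    f=grab_frame(n);cv2.imwrite(f'pics/{n}0.png',f[:,:,::-1])
    m=camera_model(n);print(n,{k:np.round(v,4).tolist() for k,v in m.items()})
E
```

```text
pics
{'time': 0.0, 'joint_pos': array([-1.36898249e+00,  5.33458336e-02,  1.61430456e+00,  2.48912823e-05,
        1.47600029e+00, -1.18958941e-01]), 'joint_vel': array([-0.00033525,  0.00174253,  0.00106906, -0.00027707, -0.00061926,
       -0.00134982]), 'joint_efforts': array([ 2.27360106e-03, -3.93670034e+01, -3.70181751e+01,  8.58321209e-05,
        7.15511647e-03, -7.47270576e-06]), 'tool_pos': array([ 0.19697395, -0.59252554,  0.24706351]), 'tool_rot': array([-1.02864684e-03,  9.87165318e-01,  1.59698390e-01, -3.02394284e-05]), 'contact_force': array([-0.22034332, -0.20877562,  0.86900846]), 'ft_torque': array([ 0.03475888, -0.05193157, -0.03831877]), 'gripper_width': 0.9971068518173667}
scene {'camera_matrix': [[374.4525, 0.0, 254.4055], [0.0, 374.4525, 192.6125], [0.0, 0.0, 1.0]], 'dist_coeffs': [-0.115, 0.0, 0.0, 0.0, 0.0], 'rvec': [2.0543, -0.5791, 0.3599], 'tvec': [-0.4406, 0.183, 0.9255]}
side {'camera_matrix': [[386.3788, 0.0, 254.8386], [0.0, 386.3788, 193.9294], [0.0, 0.0, 1.0]], 'dist_coeffs': [-0.0042, 0.0, 0.0, 0.0, 0.0], 'rvec': [2.1596, -0.4022, 0.1943], 'tvec': [-0.489, 0.1976, 0.8289]}
wrist {'camera_matrix': [[295.5495, 0.0, 253.2932], [0.0, 295.5495, 187.2187], [0.0, 0.0, 1.0]], 'dist_coeffs': [-0.0192, 0.0, 0.0, 0.0, 0.0], 'mount': [[-0.0004, -0.9442, -0.3294, 0.0854], [1.0, -0.0004, -0.0001, -0.0003], [-0.0, -0.3294, 0.9442, -0.1262], [0.0, 0.0, 0.0, 1.0]]}
```

View pics/scene0.png

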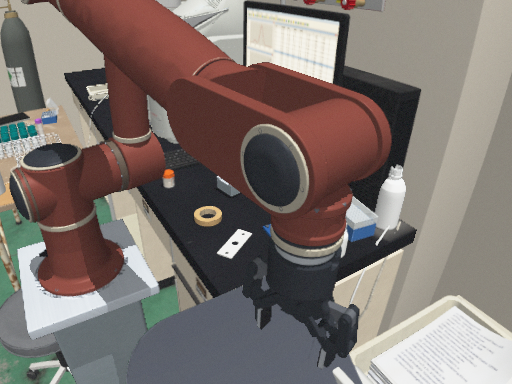

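View pics/side0.png

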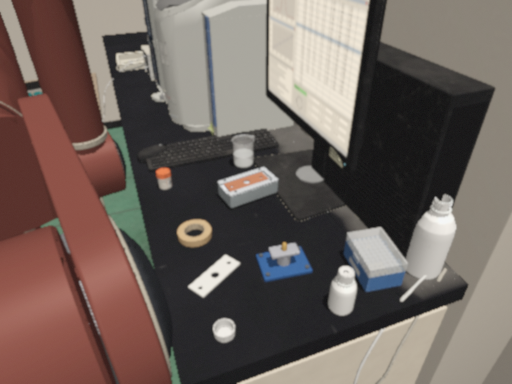

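View pics/wrist0.png

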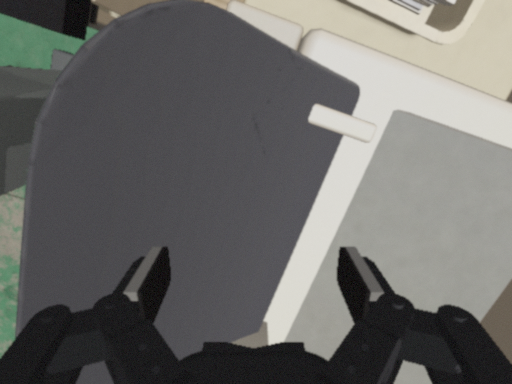

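Candidates in the side view are the copper plate in the grey block at (247,183) and a white plate lying loose on the bench at (215,275). The copper one in the block is the one described. I'll check it in a crop and measure it.

```bash
cat > h.py <<'E'
from plant import *
import cv2,numpy as np
from scipy.spatial.transform import Rotation as R
def q2R(q): return R.from_quat([q[1],q[2],q[3],q[0]]).as_matrix()
def cam(n,s=None):
    m=camera_model(n)
    K=np.array(m['camera_matrix']);D=np.array(m['dist_coeffs'])
    if n=='wrist':
        T=np.eye(4);T[:3,:3]=q2R(s['tool_rot']);T[:3,3]=s['tool_pos']
        C=T@np.array(m['mount']); W=np.linalg.inv(C)
        Rm,t=W[:3,:3],W[:3,3]
    else:
        Rm=cv2.Rodrigues(np.array(m['rvec'],float))[0];t=np.array(m['tvec'],float).ravel()
    return K,D,Rm,t
def topl(c,px,z):
    K,D,Rm,t=c
    u=cv2.undistortPoints(np.array(px,float).reshape(-1,1,2),K,D).reshape(-1,2)
    d=np.c_[u,np.ones(len(u))]@Rm; o=-Rm.T@t
    return o+d*((z-o[2])/d[:,2])[:,None]
def proj(c,P):
    K,D,Rm,t=c
    return cv2.projectPoints(np.array(P,float).reshape(-1,1,3),cv2.Rodrigues(Rm)[0],t,K,D)[0].reshape(-1,2)
def save(f,n,box=None,k=1):
    if box: f=f[box[1]:box[3],box[0]:box[2]]
    f=cv2.resize(f,None,fx=k,fy=k,interpolation=cv2.INTER_CUBIC)
    cv2.imwrite(f'pics/{n}.png',f[:,:,::-1])
E
python3 - <<'E'
from h import *
f=grab_frame('side');c=cam('side')
save(f,'sidecrop',(190,130,330,300),4)
print(topl(c,[[247,183],[285,248],[215,275]],0.05))
for t in ['gasket','feed_block','flange','flange_face','tip_box','dropper_bottle','jar','tape','cap','beaker']:
    r=landmark_of('side',t); print(t,[(np.round(x['pixel'],1).tolist(),round(x['conf'],2),np.round(topl(c,[x['pixel']],0.05 if t in('gasket','flange_face') else 0)[0],3).tolist()) for x in r])
E
```

```text
[[ 0.54970278  0.1285346   0.05      ]
 [ 0.54026389 -0.14209042  0.05      ]
 [ 0.37562739 -0.16225109  0.05      ]]
gasket [([213.1, 276.6], 0.67, [0.371, -0.165, 0.05]), ([165.1, 187.7], 0.6, [0.337, 0.188, 0.05]), ([244.4, 179.3], 0.57, [0.549, 0.148, 0.05])]
feed_block [([247.0, 195.8], 0.78, [0.552, 0.138, 0.0])]
flange [([285.1, 262.9], 0.6, [0.544, -0.139, 0.0])]
flange_face [([283.8, 248.3], 0.7, [0.537, -0.142, 0.05])]
tip_box []
dropper_bottle [([340.5, 301.3], 0.9, [0.604, -0.279, 0.0])]
jar [([165.3, 187.0], 0.56, [0.344, 0.267, 0.0])]
tape [([193.7, 234.2], 0.7, [0.373, 0.033, 0.0])]
cap [([222.3, 333.2], 0.86, [0.357, -0.263, 0.0])]
beaker [([243.0, 163.5], 0.7, [0.6, 0.309, 0.0])]
```

View pics/sidecrop.png

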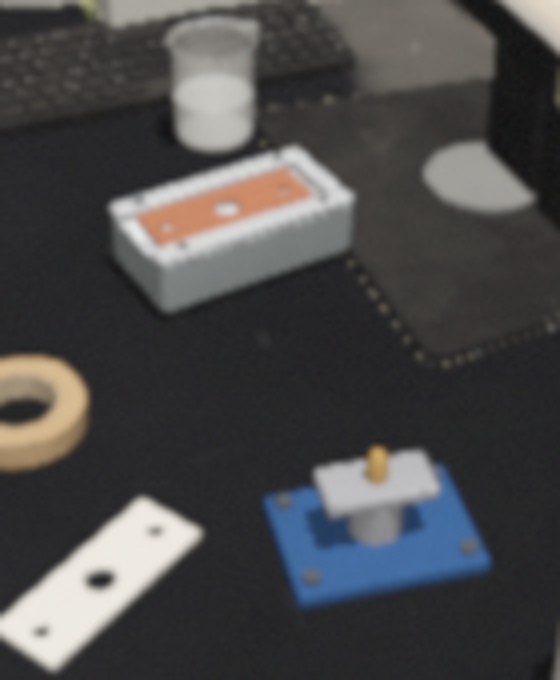

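The crop confirms that the copper plate in the grey block is the gasket, and the stand is at about (0.54,-0.14). Next I move the wrist camera over the flange.

```bash
python3 -m crank '[{"angular":[0,0,0],"delta_pos":[0.8,-0.62,0],"gripper":0},{"angular":[0,0,0],"delta_pos":[0.8,-0.62,0],"gripper":0},{"angular":[0,0,0],"delta_pos":[0.8,-0.62,0],"gripper":0},{"angular":[0,0,0],"delta_pos":[0.8,-0.62,0],"gripper":0},{"angular":[0,0,0],"delta_pos":[0.8,-0.62,0],"gripper":0},{"angular":[0,0,0],"delta_pos":[0.8,-0.62,0],"gripper":0},{"angular":[0,0,0],"delta_pos":[0.8,-0.62,0],"gripper":0},{"angular":[0,0,0],"delta_pos":[0.8,-0.62,0],"gripper":0},{"angular":[0,0,0],"delta_pos":[0.8,-0.62,0],"gripper":0},{"angular":[0,0,0],"delta_pos":[0.8,-0.62,0],"gripper":0}]'
```

```text
time: 1.95
tool_pos: [0.3666, -0.3401, 0.2485]
tool_rot: [0.0, 0.987, 0.16, 0.0]
contact_force: [0.8, -0.1, 0.6]
gripper_width: 0.004
```

```bash
python3 -m crank '[{"angular":[0,0,0],"delta_pos":[0.8,-0.62,0],"gripper":0},{"angular":[0,0,0],"delta_pos":[0.8,-0.62,0],"gripper":0},{"angular":[0,0,0],"delta_pos":[0.8,-0.62,0],"gripper":0},{"angular":[0,0,0],"delta_pos":[0.8,-0.62,0],"gripper":0},{"angular":[0,0,0],"delta_pos":[0.8,-0.62,0],"gripper":0},{"angular":[0,0,0],"delta_pos":[0.8,-0.62,0],"gripper":0},{"angular":[0,0,0],"delta_pos":[0.8,-0.62,0],"gripper":0},{"angular":[0,0,0],"delta_pos":[0,0,0],"gripper":0},{"angular":[0,0,0],"delta_pos":[0,0,0],"gripper":0}]'
python3 - <<'E'
from h import *
s=state();f=grab_frame('wrist');save(f,'w1');save(grab_frame('side'),'s1')
c=cam('wrist',s)
print(s['time'],s['tool_pos'],s['tool_rot'])
print(f'flange', [(x['pixel'],x['conf'],topl(c,[x['pixel']],0.05)) for x in landmark_of('wrist','flange_face')])
E
```

```text
time: 3.08
tool_pos: [0.4843, -0.1647, 0.2483]
tool_rot: [0.0, 0.987, 0.16, -0.0]
contact_force: [-0.1, 0.1, -0.2]
gripper_width: 0.002
3.075 [ 0.48433911 -0.16472488  0.24831801] [ 1.99740050e-04  9.87162386e-01  1.59719629e-01 -1.53220937e-04]
flange [([250.4, 110.3], 0.89, array([[ 0.53937282, -0.14295406,  0.05      ]]))]
```

View pics/w1.png

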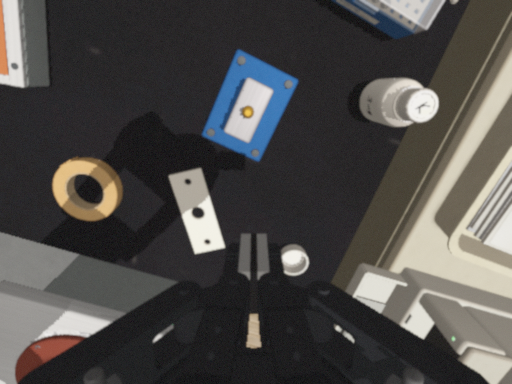

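The flange stand is clear at (250,110) with the steel oblong and brass spigot. The white look-alike is at (197,210) and the tape at (88,188). I'll move closer over the flange and then do the block.

```bash
python3 -m crank '[{"angular":[0,0,-1],"delta_pos":[0.6,0,0.3],"gripper":0},{"angular":[0,0,0],"delta_pos":[0.6,0,0.5],"gripper":0},{"angular":[0,0,0],"delta_pos":[0.5,0,0],"gripper":0},{"angular":[0,0,0],"delta_pos":[0,0,0],"gripper":0},{"angular":[0,0,0],"delta_pos":[0,0,0],"gripper":0}]'
python3 - <<'E'
from h import *
s=state();f=grab_frame('wrist');save(f,'w2')
c=cam('wrist',s);np.save('w2.npy',f);import pickle;pickle.dump(s,open('w2.pkl','wb'))
print(s['time'],s['tool_pos'],s['tool_rot'])
print(f'flange', [(x['pixel'],x['conf'],topl(c,[x['pixel']],0.05)) for x in landmark_of('wrist','flange_face')])
E
```

```text
time: 3.85
tool_pos: [0.532, -0.146, 0.2251]
tool_rot: [0.0, 0.979, 0.202, 0.0]
contact_force: [0.2, -0.4, -0.6]
gripper_width: -0.002
3.85 [ 0.53197266 -0.14599788  0.22505865] [3.56270112e-04 9.79282715e-01 2.02497287e-01 2.93614460e-04]
flange [([252.0, 160.7], 0.59, array([[ 0.54039972, -0.14073675,  0.05      ]])), ([18.8, 38.3], 0.42, array([[0.56232424, 0.10522229, 0.05      ]]))]
```

View pics/w2.png

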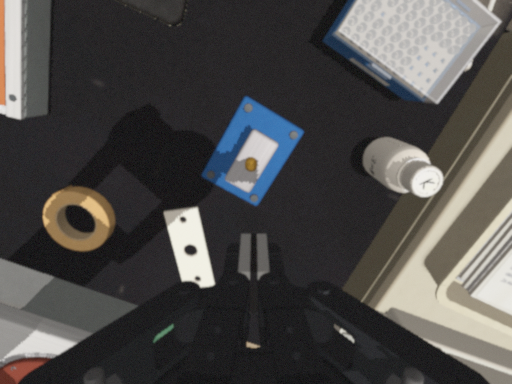

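```bash
python3 -m crank '[{"angular":[0,0,0],"delta_pos":[0.4,-0.84,0],"gripper":0},{"angular":[0,0,0],"delta_pos":[0.4,-0.84,0],"gripper":0},{"angular":[0,0,0],"delta_pos":[0.4,-0.84,0],"gripper":0},{"angular":[0,0,0],"delta_pos":[0.4,-0.84,0],"gripper":0},{"angular":[0,0,0],"delta_pos":[0.4,-0.84,0],"gripper":0},{"angular":[0,0,0],"delta_pos":[0.4,-0.84,0],"gripper":0},{"angular":[0,0,0],"delta_pos":[0.4,-0.84,0],"gripper":0},{"angular":[0,0,0],"delta_pos":[0.4,-0.84,0],"gripper":0},{"angular":[0,0,0],"delta_pos":[0.4,-0.84,0],"gripper":0},{"angular":[0,0,0],"delta_pos":[0.4,-0.84,0],"gripper":0},{"angular":[0,0,0],"delta_pos":[0,0,0],"gripper":0},{"angular":[0,0,0],"delta_pos":[0,0,0],"gripper":0}]'
python3 - <<'E'
from h import *
s=state();f=grab_frame('wrist');save(f,'w3');save(grab_frame('side'),'s3')
c=cam('wrist',s);np.save('w3.npy',f);import pickle;pickle.dump(s,open('w3.pkl','wb'))
print(s['time'],s['tool_pos'],s['tool_rot'])
for t in ('gasket','feed_block'):
  print(t, [(x['pixel'],x['conf'],topl(c,[x['pixel']],0.05)) for x in landmark_of('wrist',t)])
f=np.load('w2.npy');save(f,'w2c',(180,80,320,220),4)
E
```

```text
time: 5.45
tool_pos: [0.542, 0.1328, 0.2245]
tool_rot: [0.0, 0.979, 0.203, 0.0]
contact_force: [-0.2, -0.2, 0.0]
gripper_width: -0.004
5.45 [0.54202564 0.13275058 0.22453791] [2.61335376e-04 9.79277137e-01 2.02524585e-01 1.15346569e-04]
gasket [([251.0, 157.8], 0.76, array([[0.55294376, 0.14026507, 0.05      ]])), ([363.4, 320.4], 0.62, array([[ 0.41337588, -0.07719141,  0.05      ]]))]
feed_block [([250.7, 147.7], 0.64, array([[0.56261251, 0.14474604, 0.05      ]]))]
```

View pics/w3.png

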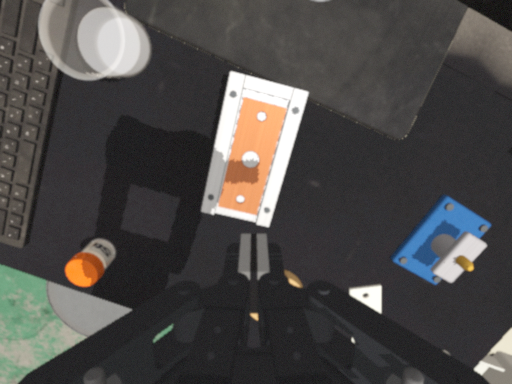

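View pics/s3.png

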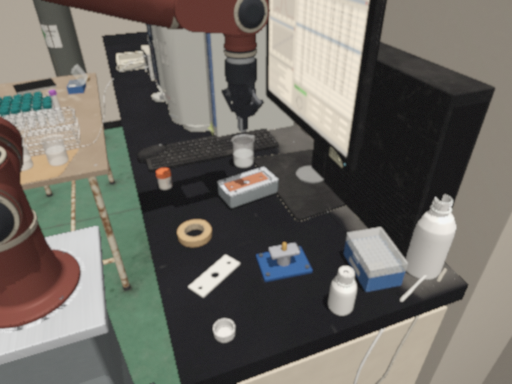

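View pics/w2c.png

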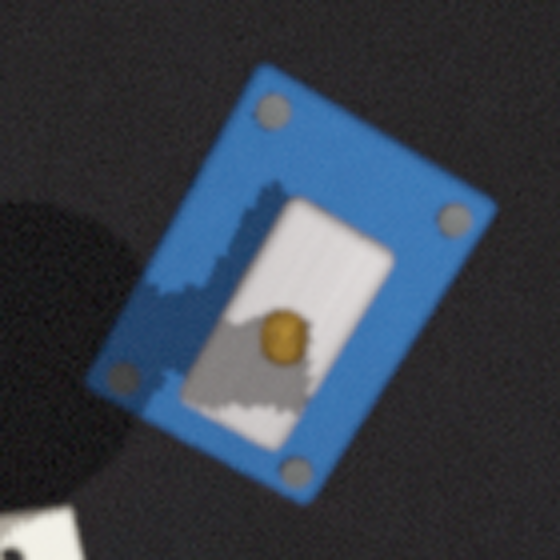

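Run:
```python
from h import *
f=np.load('w3.npy');a=f[60:235,190:320];b=f[180:300,385:505]
save(a,'w3b',None,4);save(b,'w3f',None,5)
```

```text
(no output)
```

View pics/w3b.png

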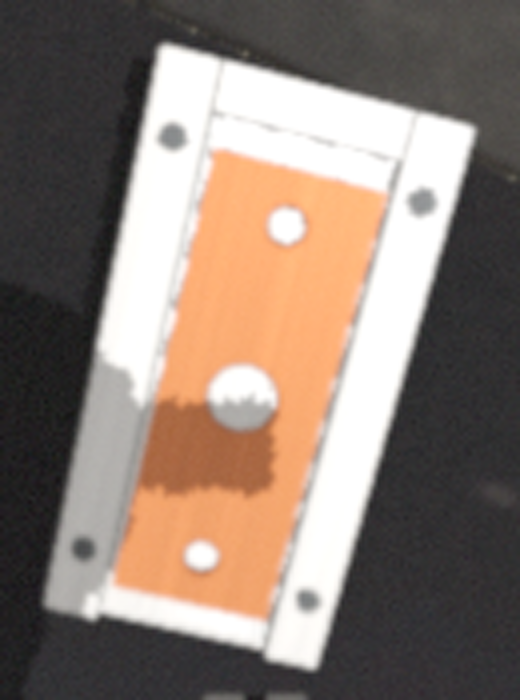

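View pics/w3f.png

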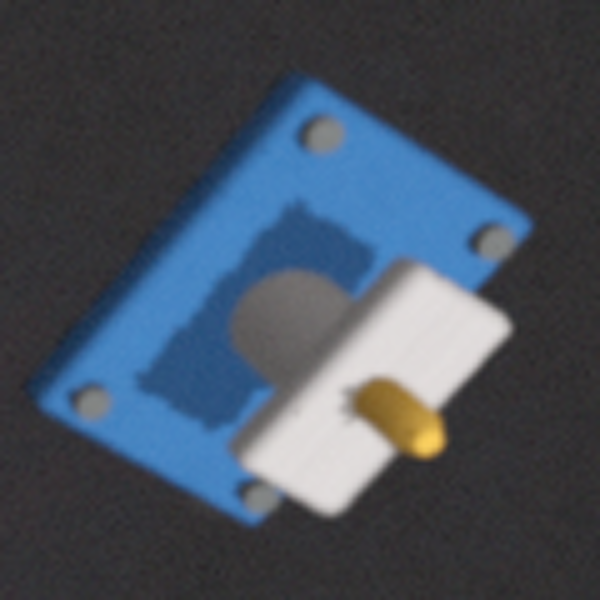

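```bash
cat > fit.py <<'E'
from h import *
import pickle
from scipy.optimize import least_squares
s2=pickle.load(open('w2.pkl','rb'));s3=pickle.load(open('w3.pkl','rb'))
c2=cam('wrist',s2);c3=cam('wrist',s3)
def P(p,L):
    x,y,z,a=p;L=np.array(L,float)/1000
    return np.c_[x+L[:,0]*np.cos(a)-L[:,1]*np.sin(a),y+L[:,0]*np.sin(a)+L[:,1]*np.cos(a),z+L[:,2]]
def fit(obs,p0):
    r=lambda p:np.concatenate([(proj(c,P(p,L))-np.array(px)).ravel() for c,L,px in obs])
    o=least_squares(r,p0,loss='soft_l1');C=np.linalg.inv(o.jac.T@o.jac)
    print(np.round(o.x,4),'sd',np.round(np.sqrt(np.diag(C)),4));print(np.round(r(o.x).reshape(-1,2),1).tolist());return o.x
if __name__=='__main__':
    FL=[(55,40,12),(55,-40,12),(-55,-40,12),(-55,40,12),(32,16,50),(32,-16,50),(-32,-16,50),(-32,16,50)]
    o2=(c2,FL,[(246.2,96.2),(304.2,132),(256.2,205.5),(202.5,175.7),(253.7,128.7),(279,143.7),(249.2,193.2),(225,179.2)])
    o3=(c3,[FL[i] for i in(1,2,4,5,6)]+[(0,0,68)],[(491.4,225),(435,285),(470,232.4),(487.4,245),(451,283.2),(471,268.6)])
    fit([o2],[.54,-.14,0,-.1]);fit([o3],[.54,-.14,0,-.1]);fit([o2,o3],[.54,-.14,0,-.1])
    B=[(75,39,52),(75,-39,52),(-75,-39,52),(-75,39,52)]
    b=fit([(c3,B,[(230,71),(308.8,92),(269.5,227),(201.3,211.3)])],[.555,.14,0,.2])
    g=topl(c3,[(250.5,159.3),(261.7,116.5),(240.3,199)],b[2]+.05)
    for q in g:
        d=q[:2]-b[:2];a=b[3];print('gasket in block',np.round([d[0]*np.cos(a)+d[1]*np.sin(a),-d[0]*np.sin(a)+d[1]*np.cos(a)],4), q)
E
python3 fit.py
python3 - <<'E'
from fit import *
f=grab_frame('side');np.save('s4.npy',f);save(f,'s4b',(210,160,290,210),8)
E
```

```text
[ 0.5357 -0.1422 -0.0137 -0.1248] sd [0.0007 0.0005 0.0029 0.0086]
[[-0.3, 0.0], [-0.1, -0.1], [0.7, 0.1], [-0.7, -0.2], [0.1, 0.4], [0.4, 0.7], [0.2, -0.7], [-0.3, -0.3]]
[ 0.5365 -0.1445 -0.0077 -0.1376] sd [0.0014 0.005  0.0049 0.0154]
[[0.9, 0.3], [0.2, 0.2], [-0.7, 0.4], [0.8, -0.0], [-0.0, 0.0], [-1.1, -1.2]]
[ 0.5373 -0.1415 -0.0053 -0.1303] sd [0.0004 0.0006 0.001  0.0074]
[[-0.2, -1.3], [1.3, -0.2], [0.5, 1.4], [-2.1, 0.3], [0.3, -0.0], [1.3, 0.8], [0.0, 0.5], [-1.1, 0.4], [0.8, -0.5], [0.1, 0.1], [-1.2, -0.1], [0.6, -0.5], [-0.2, 0.0], [-1.3, -1.3]]
[ 0.5552  0.1407 -0.002   0.1661] sd [0.0006 0.0006 0.002  0.0065]
[[0.3, 0.1], [-0.0, -0.3], [-0.3, -0.2], [0.0, 0.4]]
gasket in block [-0.0045 -0.0001] [0.5507941  0.13993035 0.04795384]
gasket in block [ 0.041  -0.0006] [0.59571125 0.14694357 0.04795384]
gasket in block [-0.0507  0.0003] [0.50516683 0.13261107 0.04795384]
```

View pics/s4b.png

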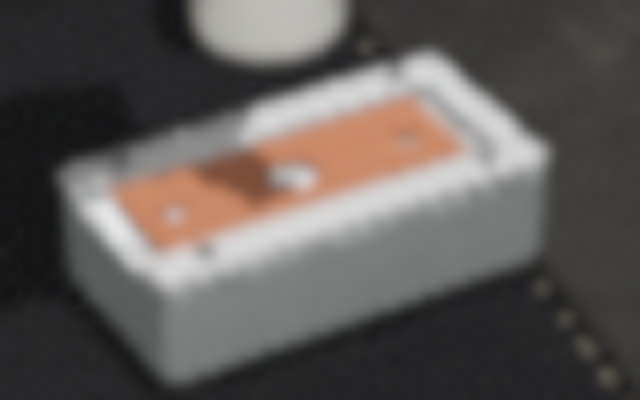

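```bash
python3 -m crank '[{"angular":[0,0,1],"delta_pos":[0,0,0],"gripper":0},{"angular":[0,0,1],"delta_pos":[0,0,0],"gripper":0},{"angular":[0,0,0.77],"delta_pos":[0,0,0],"gripper":0},{"angular":[0,0,0],"delta_pos":[0.6,-0.1,0.8],"gripper":0},{"angular":[0,0,0],"delta_pos":[0.56,-0.09,0.8],"gripper":0},{"angular":[0,0,0],"delta_pos":[0,0,0.8],"gripper":0},{"angular":[0,0,0],"delta_pos":[0,0,0.8],"gripper":0},{"angular":[0,0,0],"delta_pos":[0,0,0.8],"gripper":0},{"angular":[0,0,0],"delta_pos":[0,0,0.5],"gripper":0},{"angular":[0,0,0],"delta_pos":[0,0,0.2],"gripper":0},{"angular":[0,0,0],"delta_pos":[0,0,0],"gripper":0},{"angular":[0,0,0],"delta_pos":[0,0,0],"gripper":0}]'
python3 - <<'E'
from h import *
s=state();f=grab_frame('wrist');save(f,'w5');save(grab_frame('side'),'s5',(190,100,300,220),6)
print(s['tool_pos'],s['tool_rot'],s['contact_force'])
E
```

```text
time: 7.2
tool_pos: [0.5763, 0.1448, 0.0845]
tool_rot: [-0.0, 0.997, 0.083, 0.001]
contact_force: [-0.6, -0.1, 0.6]
gripper_width: -0.004
[0.57626016 0.14480837 0.08451811] [-2.93981165e-05  9.96541319e-01  8.30925588e-02  1.01230566e-03] [-0.64738671 -0.11645561  0.60643548]
```

View pics/w5.png

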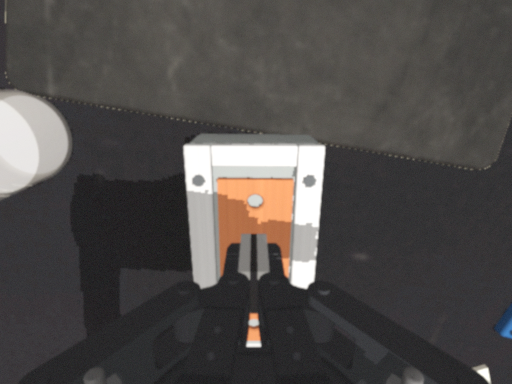

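View pics/s5.png

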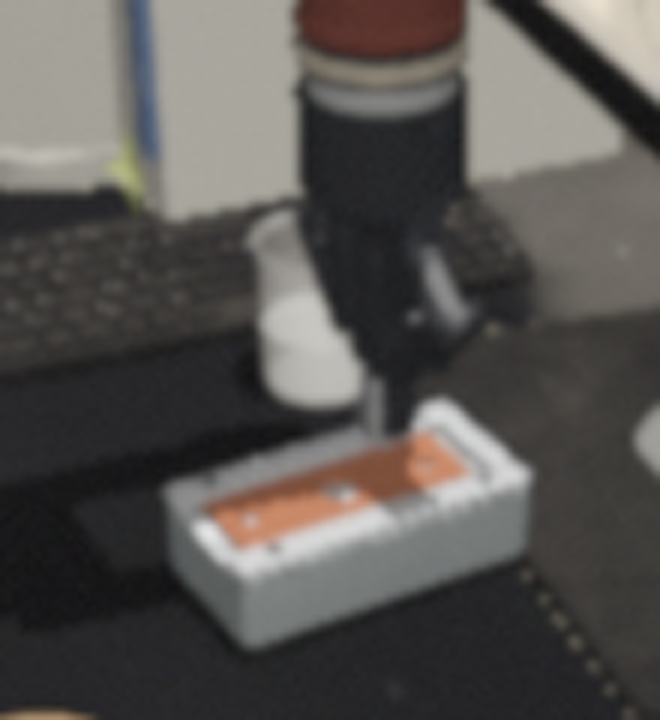

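```bash
python3 -m crank '[{"angular":[0,0,0],"delta_pos":[0,0,0.15],"gripper":0},{"angular":[0,0,0],"delta_pos":[0,0,0.15],"gripper":0},{"angular":[0,0,0],"delta_pos":[0,0,0.02],"gripper":0},{"angular":[0,0,0],"delta_pos":[0,0,0.018],"gripper":0},{"angular":[0,0,0],"delta_pos":[0,0,0.018],"gripper":0},{"angular":[0,0,0],"delta_pos":[0,0,0.018],"gripper":0},{"angular":[0,0,0],"delta_pos":[0,0,0.018],"gripper":0}]'
```

```text
time: 8.18
tool_pos: [0.5755, 0.1447, 0.0716]
tool_rot: [0.0, 0.997, 0.083, 0.0]
contact_force: [0.7, 0.5, 0.5]
gripper_width: -0.003
```

```bash
python3 -m crank '[{"angular":[0,0,0],"delta_pos":[0,0,0.018],"gripper":0},{"angular":[0,0,0],"delta_pos":[0,0,0.018],"gripper":0},{"angular":[0,0,0],"delta_pos":[0,0,0.018],"gripper":0},{"angular":[0,0,0],"delta_pos":[0,0,0.018],"gripper":0}]'; python3 -m crank '[{"angular":[0,0,0],"delta_pos":[0,0,0.018],"gripper":0},{"angular":[0,0,0],"delta_pos":[0,0,0.018],"gripper":0},{"angular":[0,0,0],"delta_pos":[0,0,0.018],"gripper":0}]'
```

```text
time: 8.68
tool_pos: [0.5755, 0.1447, 0.0694]
tool_rot: [-0.0, 0.997, 0.083, 0.0]
contact_force: [0.6, -0.7, 0.9]
gripper_width: -0.004
time: 9.05
tool_pos: [0.5754, 0.1447, 0.0677]
tool_rot: [-0.0, 0.997, 0.083, 0.0]
contact_force: [1.2, -0.3, -0.3]
gripper_width: -0.003
```

```bash
python3 -m crank '[{"angular":[0,0,0],"delta_pos":[0,0,0.018],"gripper":0},{"angular":[0,0,0],"delta_pos":[0,0,0.018],"gripper":0}]'; python3 -m crank '[{"angular":[0,0,0],"delta_pos":[0,0,0.018],"gripper":0},{"angular":[0,0,0],"delta_pos":[0,0,0.01],"gripper":0}]'
```

```text
time: 9.3
tool_pos: [0.5754, 0.1447, 0.0667]
tool_rot: [-0.0, 0.997, 0.083, -0.0]
contact_force: [-0.4, 0.3, -0.7]
gripper_width: -0.002
time: 9.55
tool_pos: [0.5754, 0.1447, 0.0658]
tool_rot: [0.0, 0.997, 0.083, -0.0]
contact_force: [-0.2, -0.0, -0.2]
gripper_width: -0.003
```

```bash
python3 -m crank '[{"angular":[0,0,0],"delta_pos":[0,0,0.015],"gripper":0},{"angular":[0,0,0],"delta_pos":[0,0,0.015],"gripper":0}]'; python3 -m crank '[{"angular":[0,0,0],"delta_pos":[0,0,0.015],"gripper":0},{"angular":[0,0,0],"delta_pos":[0,0,0.01],"gripper":0}]'
```

```text
time: 9.8
tool_pos: [0.5755, 0.1447, 0.0656]
tool_rot: [0.0, 0.997, 0.083, -0.0]
contact_force: [-3.0, -0.5, 5.4]
gripper_width: -0.001
time: 10.05
tool_pos: [0.5758, 0.1448, 0.0655]
tool_rot: [0.0, 0.997, 0.083, 0.0]
contact_force: [-2.8, 0.1, 8.4]
gripper_width: -0.003
```

Contact is at TCP z 0.0656, which puts the gasket top at 0.0486 and agrees with the vision fit. I add a little pressure and begin sliding.

```bash
python3 -m crank '[{"angular":[0,0,0],"delta_pos":[0,0,0.012],"gripper":0},{"angular":[0,0,0],"delta_pos":[-0.03,0,0],"gripper":0},{"angular":[0,0,0],"delta_pos":[-0.06,0,0],"gripper":0},{"angular":[0,0,0],"delta_pos":[-0.08,0,0],"gripper":0}]'; python3 -m crank '[{"angular":[0,0,0],"delta_pos":[-0.08,0,0],"gripper":0},{"angular":[0,0,0],"delta_pos":[-0.08,0,0],"gripper":0}]'
```

```text
time: 10.55
tool_pos: [0.5723, 0.1441, 0.0655]
tool_rot: [-0.0, 0.997, 0.083, 0.002]
contact_force: [2.9, 0.3, 5.5]
gripper_width: -0.003
time: 10.8
tool_pos: [0.5675, 0.1433, 0.0655]
tool_rot: [-0.0, 0.997, 0.083, 0.002]
contact_force: [1.7, 0.5, 6.0]
gripper_width: 0.002
```

```bash
python3 -m crank '[{"angular":[0,0,0],"delta_pos":[-0.03,0,0.015],"gripper":0},{"angular":[0,0,0],"delta_pos":[-0.06,0,0.015],"gripper":0},{"angular":[0,0,0],"delta_pos":[-0.08,0,0],"gripper":0}]'
python3 - <<'E'
from h import *
s=state();f=grab_frame('wrist');save(f,'w6');save(grab_frame('side'),'s6',(190,120,300,220),6)
print(s['tool_pos'],s['contact_force'])
E
```

```text
time: 11.18
tool_pos: [0.5635, 0.1425, 0.0655]
tool_rot: [-0.0, 0.997, 0.083, 0.004]
contact_force: [3.5, 0.9, 7.8]
gripper_width: -0.002
[0.56348138 0.1425445  0.06554382] [3.54381887 0.89597091 7.8062552 ]
```

View pics/w6.png

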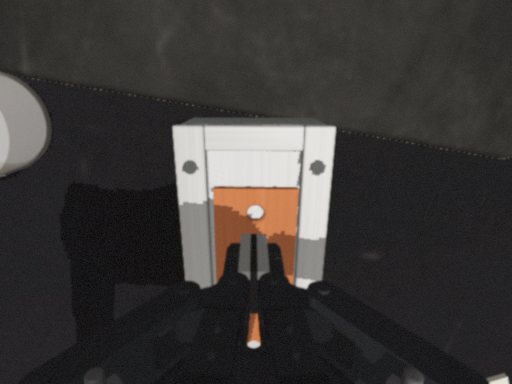

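View pics/s6.png

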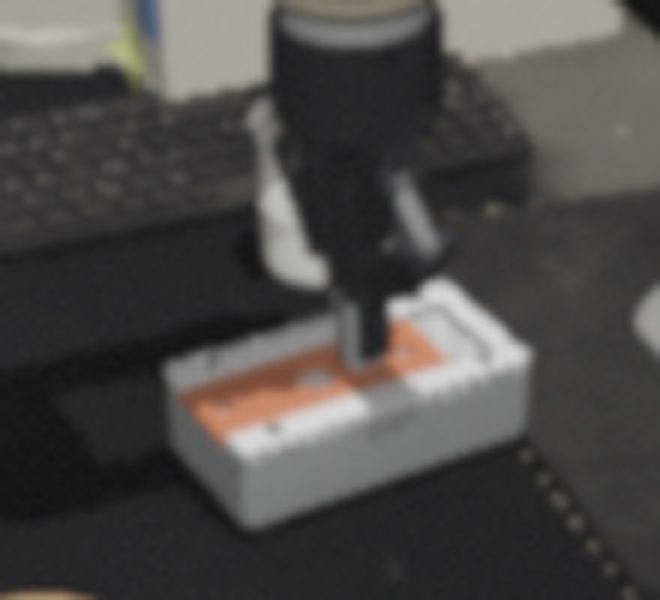

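The gasket follows: its rear edge is at row 187 and the gap to the stop has grown. I'll carry on.

```bash
python3 -m crank '[{"angular":[0,0,0],"delta_pos":[-0.1,0,0.008],"gripper":0},{"angular":[0,0,0],"delta_pos":[-0.12,0,0],"gripper":0},{"angular":[0,0,0],"delta_pos":[-0.12,0,0],"gripper":0},{"angular":[0,0,0],"delta_pos":[-0.12,0,0],"gripper":0},{"angular":[0,0,0],"delta_pos":[-0.12,0,0],"gripper":0}]';python3 -m crank '[{"angular":[0,0,0],"delta_pos":[-0.12,0,0],"gripper":0},{"angular":[0,0,0],"delta_pos":[-0.12,0,0],"gripper":0},{"angular":[0,0,0],"delta_pos":[-0.12,0,0],"gripper":0},{"angular":[0,0,0],"delta_pos":[-0.12,0,0],"gripper":0}]'
python3 - <<'E'
from h import *
s=state();f=grab_frame('wrist');save(f,'w7');save(grab_frame('side'),'s7',(190,120,300,220),6)
print(s['tool_pos'],s['contact_force'])
E
```

```text
time: 11.9
tool_pos: [0.5465, 0.1397, 0.0655]
tool_rot: [-0.0, 0.997, 0.083, 0.004]
contact_force: [3.7, 1.0, 9.6]
gripper_width: 0.004
time: 12.4
tool_pos: [0.5323, 0.1373, 0.0655]
tool_rot: [-0.0, 0.997, 0.083, 0.004]
contact_force: [4.0, 0.7, 7.9]
gripper_width: 0.003
[0.53232652 0.13725654 0.06550565] [3.95107854 0.74656636 7.93775974]
```

View pics/w7.png

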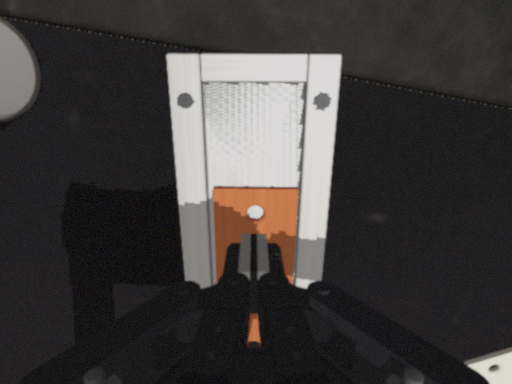

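View pics/s7.png

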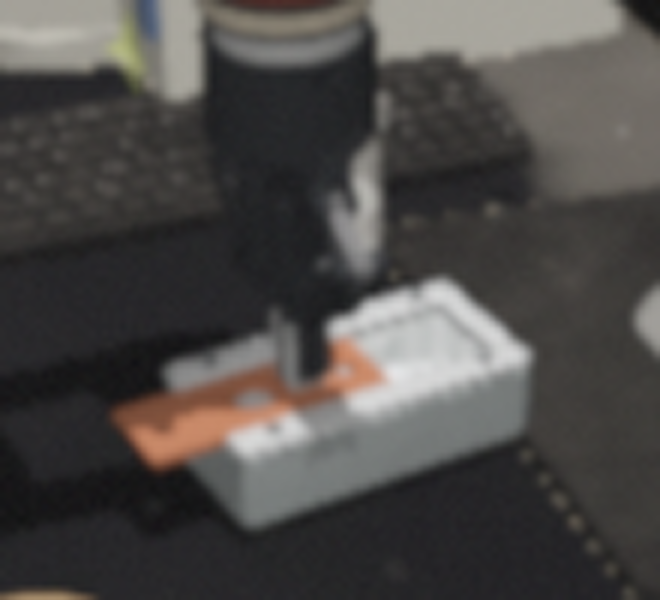

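```bash
cat > gb.py <<'E'
from h import *
B=np.array([.5552,.1407]);A=.1661
def inblock(q):
    d=np.array(q)[:2]-B;return np.round([d[0]*np.cos(A)+d[1]*np.sin(A),-d[0]*np.sin(A)+d[1]*np.cos(A)],4)
E
python3 - <<'E'
from gb import *
s=state();c=cam('wrist',s)
for q in topl(c,[(256,187),(256,212)],.0486): print('rear edge, hole in block',inblock(q))
for q in topl(c,[(254,54),(254,82)],.0506): print('block rear top edge(75), stop inner(63)',inblock(q))
print('tcp',inblock(s['tool_pos']))
E
```

```text
rear edge, hole in block [ 0.0122 -0.0006]
rear edge, hole in block [-0.0018 -0.0007]
block rear top edge(75), stop inner(63) [0.0747 0.0005]
block rear top edge(75), stop inner(63) [0.063  0.0004]
tcp [-0.0234  0.0004]
```

```bash
python3 -m crank '[{"angular":[0,0,0],"delta_pos":[-0.1,0,0.004],"gripper":0},{"angular":[0,0,0],"delta_pos":[-0.12,0,0],"gripper":0},{"angular":[0,0,0],"delta_pos":[-0.12,0,0],"gripper":0},{"angular":[0,0,0],"delta_pos":[-0.1,0,0],"gripper":0},{"angular":[0,0,0],"delta_pos":[-0.06,0,0],"gripper":0},{"angular":[0,0,0],"delta_pos":[0,0,0],"gripper":0},{"angular":[0,0,0],"delta_pos":[0,0,0],"gripper":0}]'
python3 - <<'E'
from gb import *
s=state();f=grab_frame('wrist');save(f,'w8')
print('tcp',inblock(s['tool_pos']),s['contact_force'])
E
```

```text
time: 13.38
tool_pos: [0.5176, 0.1348, 0.0655]
tool_rot: [-0.0, 0.997, 0.083, 0.004]
contact_force: [2.6, 1.0, 10.0]
gripper_width: -0.002
tcp [-0.0381  0.0004] [2.58699375 1.03805012 9.9612851 ]
```

View pics/w8.png

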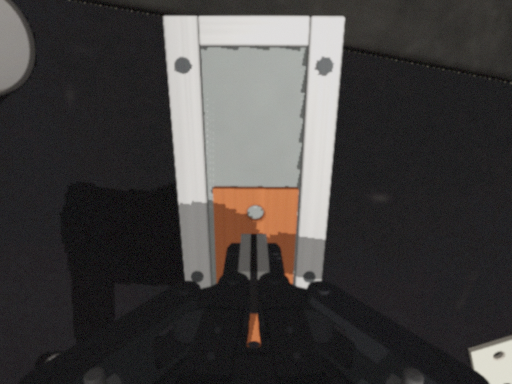

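Gasket x is about -0.0625 (overhang about 47 mm) and flat. Next I release the pressure, retreat, open, and go over the overhang.

```bash
python3 -m crank '[{"angular":[0,0,0],"delta_pos":[0,0,-0.1],"gripper":0},{"angular":[0,0,0],"delta_pos":[0,0,-0.4],"gripper":0},{"angular":[0,0,0],"delta_pos":[0,0,-0.8],"gripper":0},{"angular":[0,0,0],"delta_pos":[-0.2,0,-0.6],"gripper":0.5},{"angular":[0,0,0],"delta_pos":[-0.6,0,0],"gripper":1},{"angular":[0,0,0],"delta_pos":[-0.6,0,0],"gripper":1},{"angular":[0,0,0],"delta_pos":[-0.53,0,0],"gripper":1},{"angular":[0,0,0],"delta_pos":[0,0,0],"gripper":1},{"angular":[0,0,0],"delta_pos":[0,0,0],"gripper":1},{"angular":[0,0,0],"delta_pos":[0,0,0],"gripper":1}]'
python3 - <<'E'
from gb import *
s=state();f=grab_frame('wrist');save(f,'w9');save(grab_frame('side'),'s9',(190,120,300,220),6)
print('tcp',inblock(s['tool_pos']),s['contact_force'])
c=cam('wrist',s);print([ (x['pixel'],x['conf'],inblock(topl(c,[x['pixel']],.0446)[0])) for x in landmark_of('wrist','gasket')])
E
```

```text
time: 14.68
tool_pos: [0.4579, 0.1249, 0.1197]
tool_rot: [-0.0, 0.997, 0.083, 0.0]
contact_force: [0.4, 0.3, 0.2]
gripper_width: 1.001
tcp [-0.0986  0.0005] [0.39222564 0.27995143 0.22817894]
[([256.8, 159.8], 0.96, array([-0.0632, -0.0016])), ([477.3, 293.8], 0.71, array([-0.1782, -0.1869]))]
```

View pics/w9.png

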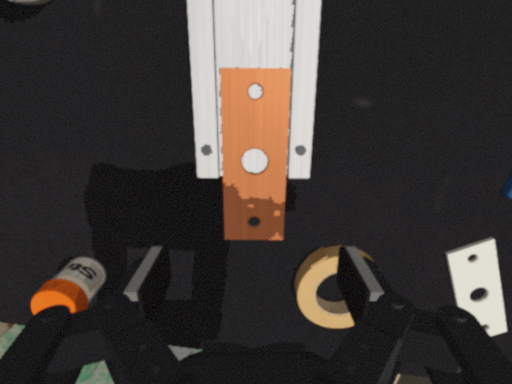

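View pics/s9.png

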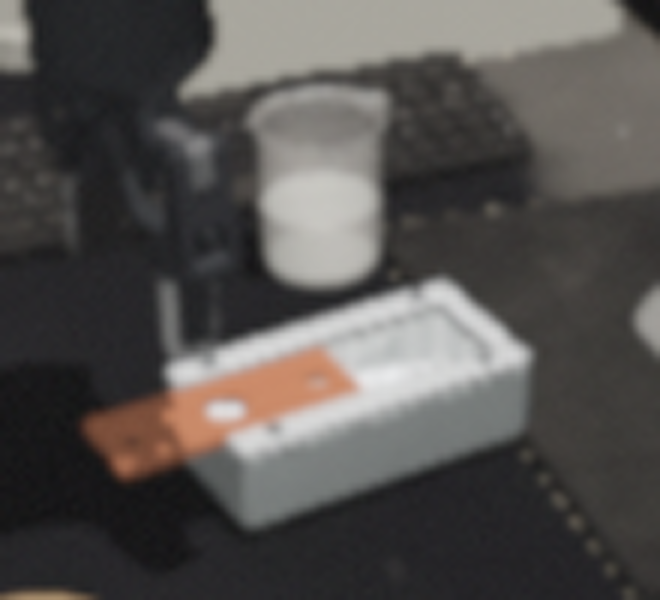

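The gasket lies flat with its front end at row 240 and the open fingers straddle it. I descend and close.

```bash
python3 -m crank '[{"angular":[0,0,0],"delta_pos":[0.1,0,0.6],"gripper":1},{"angular":[0,0,0],"delta_pos":[0,0,0.7],"gripper":1},{"angular":[0,0,0],"delta_pos":[0,0,0.7],"gripper":1},{"angular":[0,0,0],"delta_pos":[0,0,0.4],"gripper":1},{"angular":[0,0,0],"delta_pos":[0,0,0.19],"gripper":1},{"angular":[0,0,0],"delta_pos":[0,0,0],"gripper":0.7},{"angular":[0,0,0],"delta_pos":[0,0,0],"gripper":0.65}]'
python3 - <<'E'
from gb import *
s=state();f=grab_frame('wrist');save(f,'w10');save(grab_frame('side'),'s10',(190,120,300,220),6)
print('tcp',inblock(s['tool_pos']),s['contact_force'])
E
```

```text
time: 15.7
tool_pos: [0.461, 0.1255, 0.0426]
tool_rot: [-0.0, 0.997, 0.083, 0.001]
contact_force: [0.4, -0.4, 0.0]
gripper_width: 0.654
tcp [-0.0954  0.0006] [ 0.43941463 -0.38443891  0.00714232]
```

View pics/w10.png

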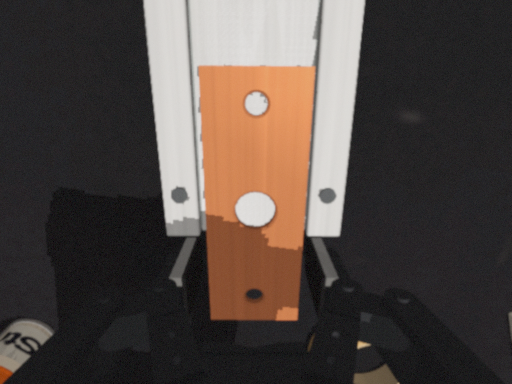

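View pics/s10.png

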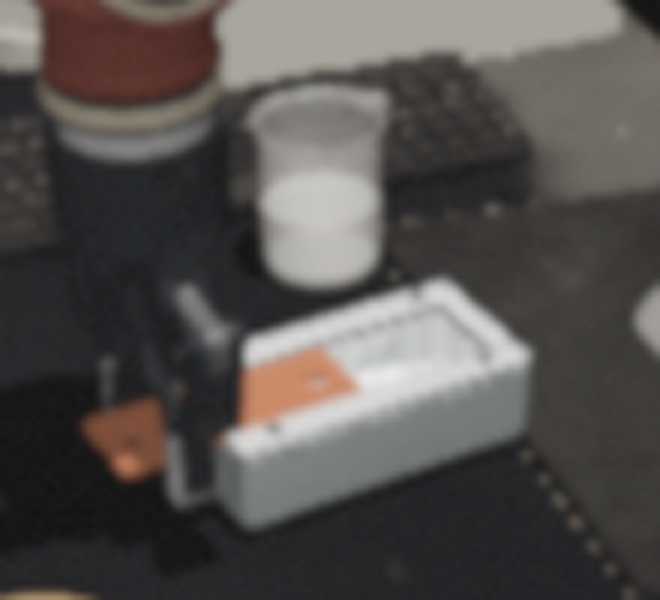

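```bash
python3 -m crank '[{"angular":[0,0,0],"delta_pos":[0,0,0],"gripper":0.55},{"angular":[0,0,0],"delta_pos":[0,0,0],"gripper":0.4},{"angular":[0,0,0],"delta_pos":[0,0,0],"gripper":0.4},{"angular":[0,0,0],"delta_pos":[0,0,0],"gripper":0.4},{"angular":[0,0,0],"delta_pos":[0,0,0],"gripper":0.4}]'; python3 -m crank '[{"angular":[0,0,0],"delta_pos":[0,0,-0.05],"gripper":0.3},{"angular":[0,0,0],"delta_pos":[0,0,-0.1],"gripper":0.2},{"angular":[0,0,0],"delta_pos":[0,0,-0.15],"gripper":0},{"angular":[0,0,0],"delta_pos":[0,0,0],"gripper":0}]'
python3 - <<'E'
from gb import *
s=state();f=grab_frame('wrist');save(f,'w11');save(grab_frame('side'),'s11',(190,120,300,220),6)
print('tcp',inblock(s['tool_pos']),s['contact_force'],s['ft_torque'])
E
```

```text
time: 16.42
tool_pos: [0.4607, 0.1254, 0.0424]
tool_rot: [0.0, 0.997, 0.083, 0.0]
contact_force: [-1.9, -0.6, 4.9]
gripper_width: 0.498
time: 16.92
tool_pos: [0.4605, 0.1254, 0.0511]
tool_rot: [-0.0, 0.997, 0.083, 0.0]
contact_force: [1.0, -0.8, -2.3]
gripper_width: 0.495
tcp [-0.096   0.0006] [ 0.97002655 -0.83410775 -2.27269296] [-0.04129528  0.00180289  0.03904137]
```

View pics/w11.png

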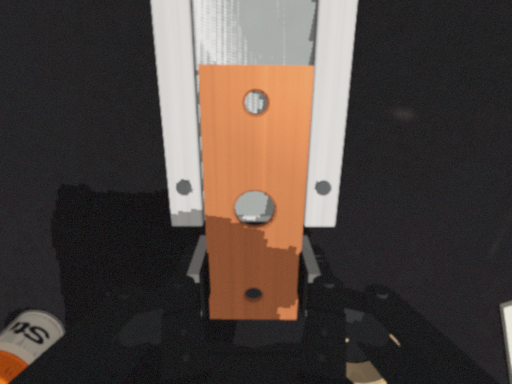

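View pics/s11.png

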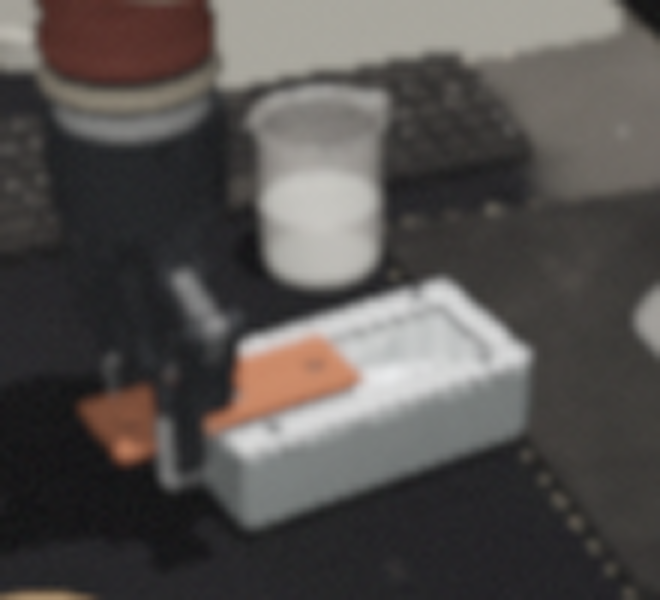

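The gasket is held level. I lift further and then check its pose in hand.

```bash
python3 -m crank '[{"angular":[0,0,0],"delta_pos":[0,0,-0.3],"gripper":0},{"angular":[0,0,0],"delta_pos":[0,0,-0.5],"gripper":0},{"angular":[0,0,0],"delta_pos":[0,0,-0.6],"gripper":0},{"angular":[0,0,0],"delta_pos":[0,0,-0.6],"gripper":0},{"angular":[0,0,0],"delta_pos":[0,0,-0.6],"gripper":0},{"angular":[0,0,0],"delta_pos":[0,0,-0.3],"gripper":0},{"angular":[0,0,0],"delta_pos":[0,0,0],"gripper":0},{"angular":[0,0,0],"delta_pos":[0,0,0],"gripper":0}]'
python3 - <<'E'
from gb import *
s=state();f=grab_frame('wrist');save(f,'w12',(180,50,330,340),2);save(grab_frame('side'),'s12',(190,100,300,220),6)
print('tcp',inblock(s['tool_pos']),s['contact_force'],s['ft_torque'])
E
```

```text
time: 18.02
tool_pos: [0.4598, 0.1253, 0.1371]
tool_rot: [0.0, 0.997, 0.083, -0.001]
contact_force: [0.8, -0.4, -2.0]
gripper_width: 0.497
tcp [-0.0966  0.0006] [ 0.82954406 -0.39728758 -2.0415486 ] [-0.00446407  0.06848935  0.00480101]
```

View pics/w12.png

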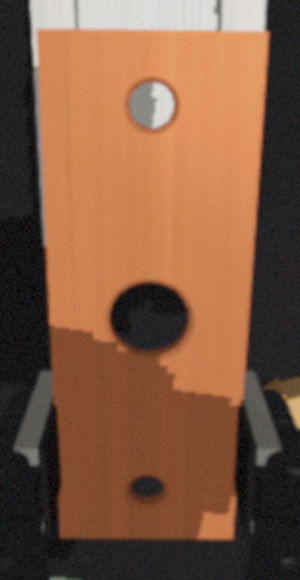

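View pics/s12.png

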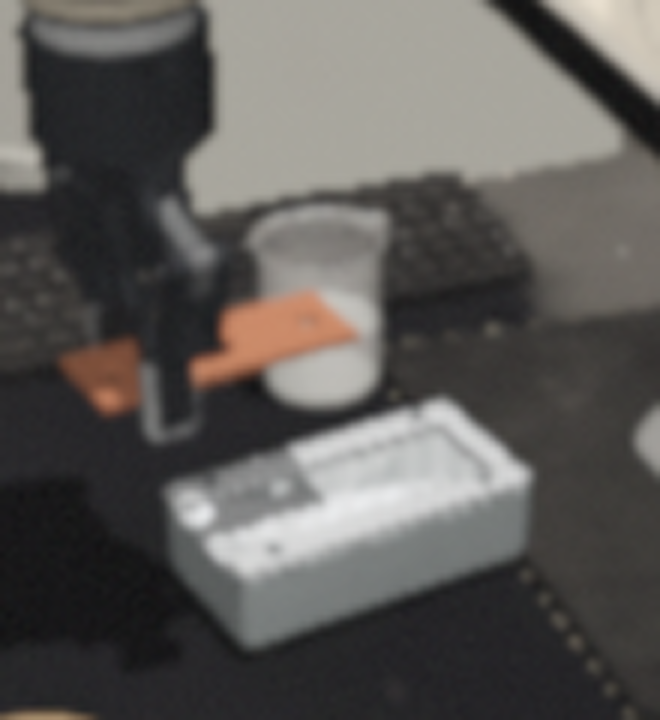

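Run:
```python
from gb import *
m=camera_model('wrist');K=np.array(m['camera_matrix']);D=np.array(m['dist_coeffs']);M=np.array(m['mount'])
L=np.array([(60,22,4),(60,-22,4),(-60,-22,4),(-60,22,4),(46,0,4),(0,0,4),(-46,0,4)],float)/1000
px=np.array([(199,65),(314.5,65.5),(297.5,319.5),(210,319),(256,102),(255,208),(253.5,293.5)],float)
ok,rv,tv=cv2.solvePnP(L,px,K,D)
G=np.eye(4);G[:3,:3]=cv2.Rodrigues(rv)[0];G[:3,3]=tv.ravel();T=M@G
print('gasket in tool',np.round(T,4))
print(np.round(cv2.projectPoints(L,rv,tv,K,D)[0].reshape(-1,2)-px,1).tolist())
s=state();W=np.eye(4);W[:3,:3]=q2R(s['tool_rot']);W[:3,3]=s['tool_pos'];Wg=W@T
print('world',np.round(Wg[:3,3],4),'z axis',np.round(Wg[:3,2],4),'yaw',np.arctan2(Wg[1,0],Wg[0,0]))
```

```text
gasket in tool [[ 9.995e-01  9.400e-03  3.100e-02  3.250e-02]
 [ 9.500e-03 -1.000e+00 -2.500e-03  4.000e-04]
 [ 3.100e-02  2.800e-03 -9.995e-01 -6.000e-04]
 [ 0.000e+00  0.000e+00  0.000e+00  1.000e+00]]
[[0.9, -0.9], [-1.2, -0.3], [-0.7, -0.7], [0.5, -1.0], [0.2, 0.0], [-0.1, 0.9], [0.4, 2.0]]
world [0.4919 0.1303 0.1374] z axis [0.0321 0.0078 0.9995] yaw 0.1567713446023762
```

The in-hand pose is bore 33 mm ahead of the TCP and centred. The plate is level, since the picture matches the one taken when it lay flat. Next I go beside the flange and re-measure the flange there.

```bash
python3 -m crank '[{"angular":[0,0,0.2],"delta_pos":[0,0.3,-0.2],"gripper":0},{"angular":[0,0,0.35],"delta_pos":[0.07,0.55,-0.2],"gripper":0},{"angular":[0,0,0.35],"delta_pos":[0.07,0.6,0],"gripper":0},{"angular":[0,0,0.35],"delta_pos":[0.07,0.6,0],"gripper":0},{"angular":[0,0,0.35],"delta_pos":[0.07,0.6,0],"gripper":0},{"angular":[0,0,0.35],"delta_pos":[0.0,0.6,0],"gripper":0},{"angular":[0,0,0.35],"delta_pos":[0.0,0.6,0],"gripper":0},{"angular":[0,0,0.35],"delta_pos":[0.0,0.6,0],"gripper":0},{"angular":[0,0,0.35],"delta_pos":[0.0,0.55,0],"gripper":0},{"angular":[0,0,0.39],"delta_pos":[0,0.3,0],"gripper":0},{"angular":[0,0,0],"delta_pos":[0,0,0],"gripper":0},{"angular":[0,0,0],"delta_pos":[0,0,0],"gripper":0}]'
python3 - <<'E'
from gb import *
import pickle
s=state();f=grab_frame('wrist');save(f,'w13');np.save('w13.npy',f);pickle.dump(s,open('w13.pkl','wb'))
c=cam('wrist',s);print(s['tool_pos'],s['tool_rot'],s['contact_force'])
print([(x['pixel'],x['conf'],topl(c,[x['pixel']],.045)) for x in landmark_of('wrist','flange_face')])
E
```

```text
time: 19.62
tool_pos: [0.4752, -0.0319, 0.1499]
tool_rot: [-0.0, 0.998, -0.065, -0.0]
contact_force: [-0.3, -0.6, -1.7]
gripper_width: 0.495
[ 0.47523981 -0.03185118  0.1498556 ] [-1.56671044e-04  9.97914719e-01 -6.45460241e-02 -2.82053429e-05] [-0.27063642 -0.58763826 -1.7460249 ]
[([388.1, 98.4], 0.69, array([[ 0.53706434, -0.14184714,  0.045     ]]))]
```

View pics/w13.png

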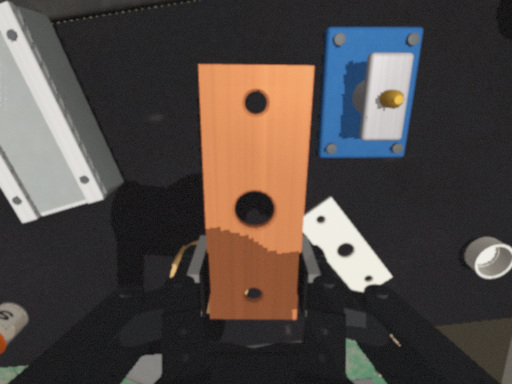

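Run:
```python
from h import *
save(np.load('w13.npy'),'w13f',(310,15,430,165),4)
```

```text
(no output)
```

View pics/w13f.png

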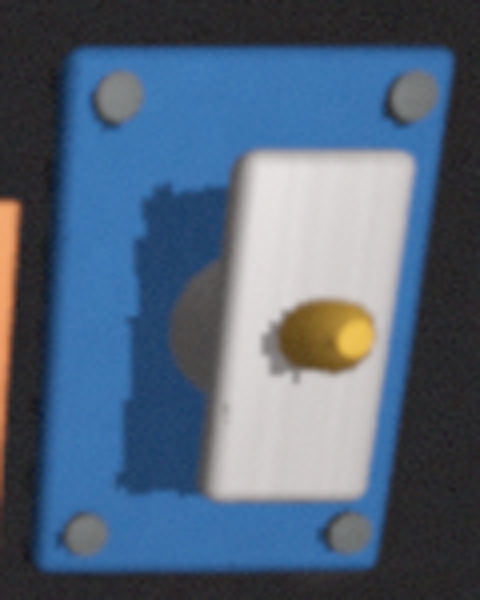

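Run:
```python
from fit import *
s=pickle.load(open('w13.pkl','rb'));c=cam('wrist',s)
FL=[(55,40,12),(55,-40,12),(-55,-40,12),(-55,40,12),(32,16,50),(32,-16,50),(-32,-16,50),(-32,16,50),(0,0,68)]
o=(c,FL,[(329.5,27),(423.75,27.5),(404.5,157.5),(321.25,157.5),(370.75,52.5),(413.75,52.5),(401.25,140),(363,140),(398.25,100)])
p=fit([o],[.537,-.142,-.005,-.13])
o2=(c,FL[4:],o[2][4:])
p2=fit([o2],p)
for z in(-.006,-.003,0,.003):
  r=least_squares(lambda q:(proj(c,P([q[0],q[1],z,q[2]],FL))-np.array(o[2])).ravel(),[.537,-.142,-.13],loss='soft_l1');print(z,r.x,r.cost)
```

```text
[ 0.5368 -0.143  -0.0091 -0.1182] sd [0.0003 0.0008 0.0017 0.007 ]
[[-1.2, 0.7], [0.4, -0.1], [-0.2, -1.0], [-1.0, -0.2], [0.6, 0.6], [1.0, 0.4], [0.6, -0.3], [-0.9, 0.1], [-0.0, -0.5]]
[ 0.5369 -0.1426 -0.0085 -0.112 ] sd [0.0004 0.0012 0.0027 0.0128]
[[-0.0, 0.6], [0.5, 0.1], [0.6, -0.4], [-0.9, 0.2], [-0.3, -0.5]]
-0.006 [ 0.536978   -0.141675   -0.11822275] 4.814298624756601
-0.003 [ 0.53713281 -0.140349   -0.11591171] 9.358786753411776
0 [ 0.53725565 -0.13902558 -0.11394697] 15.791705937418689
0.003 [ 0.53736671 -0.13768848 -0.11314977] 23.3281900605411
```

```bash
python3 -m crank '[{"angular":[0,0,0],"delta_pos":[0.15,0.35,0],"gripper":0},{"angular":[0,0,0],"delta_pos":[0.24,0.55,0],"gripper":0},{"angular":[0,0,0],"delta_pos":[0.24,0.6,0],"gripper":0},{"angular":[0,0,0],"delta_pos":[0.24,0.6,0],"gripper":0},{"angular":[0,0,0],"delta_pos":[0.24,0.6,0],"gripper":0},{"angular":[0,0,0],"delta_pos":[0.206,0.467,0.3],"gripper":0},{"angular":[0,0,0],"delta_pos":[0.1,0.2,0.5],"gripper":0},{"angular":[0,0,0],"delta_pos":[0,0,0.6],"gripper":0},{"angular":[0,0,0],"delta_pos":[0,0,0.5],"gripper":0},{"angular":[0,0,0],"delta_pos":[0,0,0.2],"gripper":0},{"angular":[0,0,0],"delta_pos":[0,0,0],"gripper":0},{"angular":[0,0,0],"delta_pos":[0,0,0],"gripper":0}]'
python3 - <<'E'
from gb import *
import pickle
s=state();f=grab_frame('wrist');save(f,'w14');save(f,'w14c',(200,150,310,260),5);save(grab_frame('side'),'s14',(230,190,330,300),6)
c=cam('wrist',s);print(s['tool_pos'],s['tool_rot'],s['contact_force'])
print('spigot top expected px',proj(c,[(.537,-.1417,.062),(.537,-.1417,.044)]))
E
```

```text
time: 21.22
tool_pos: [0.5049, -0.1378, 0.0876]
tool_rot: [0.0, 0.998, -0.065, 0.001]
contact_force: [-0.4, -0.1, -1.0]
gripper_width: 0.491
[ 0.50487994 -0.13783095  0.08763105] [ 2.44489610e-04  9.97914981e-01 -6.45380626e-02  6.85051852e-04] [-0.37229221 -0.06418782 -1.04833602]
spigot top expected px [[253.55469809 187.14755031]
 [253.5082032  177.34263521]]
```

View pics/w14.png

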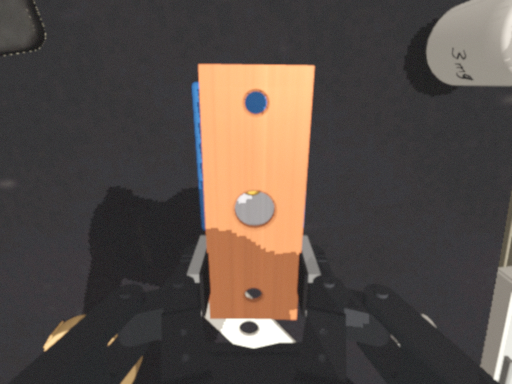

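View pics/w14c.png

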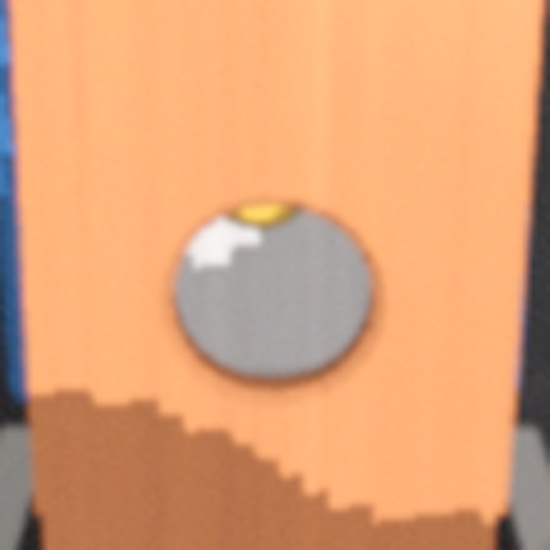

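View pics/s14.png

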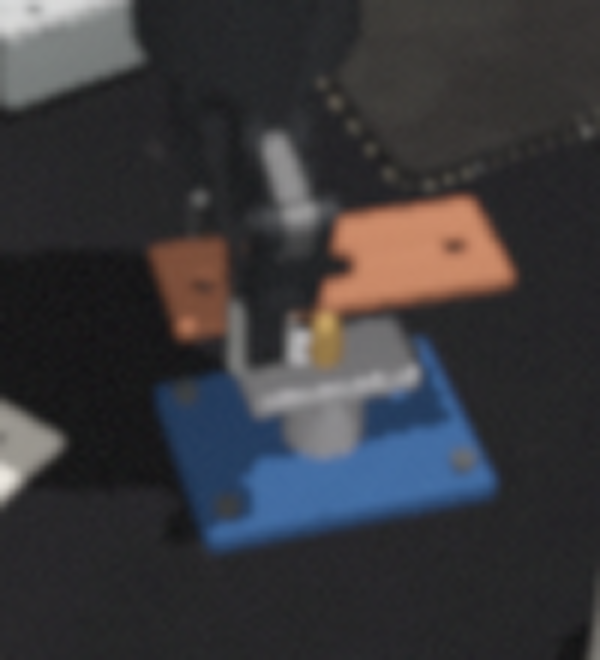

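Through the bore at (254.6,208) I can see the steel face, and the brass tip at about (253,193), close to prediction. I lower to just above the tip and look again.

```bash
python3 -m crank '[{"angular":[0,0,0],"delta_pos":[0,-0.017,0.2],"gripper":0},{"angular":[0,0,0],"delta_pos":[0,0,0.25],"gripper":0},{"angular":[0,0,0],"delta_pos":[0,0,0.12],"gripper":0},{"angular":[0,0,0],"delta_pos":[0,0,0.04],"gripper":0},{"angular":[0,0,0],"delta_pos":[0,0,0],"gripper":0},{"angular":[0,0,0],"delta_pos":[0,0,0],"gripper":0}]'
python3 - <<'E'
from gb import *
s=state();f=grab_frame('wrist');save(f,'w15c',(200,150,310,260),5);save(grab_frame('side'),'s15',(230,190,330,300),6)
c=cam('wrist',s);print(s['tool_pos'],s['tool_rot'],s['contact_force'])
t=s['tool_pos'][:2]
print('spigot top expected px',proj(c,[(.537,-.1417,.062),(.537,-.1417,.044)]))
E
```

```text
time: 22.08
tool_pos: [0.5046, -0.1374, 0.0688]
tool_rot: [0.0, 0.998, -0.065, 0.0]
contact_force: [-0.5, -0.3, -1.3]
gripper_width: 0.494
[ 0.50458019 -0.13735242  0.06879952] [ 8.17771307e-05  9.97904495e-01 -6.47037023e-02  2.08033102e-04] [-0.46686543 -0.25196045 -1.31487897]
spigot top expected px [[254.49876    199.21887762]
 [254.35549221 186.99982385]]
```

View pics/w15c.png

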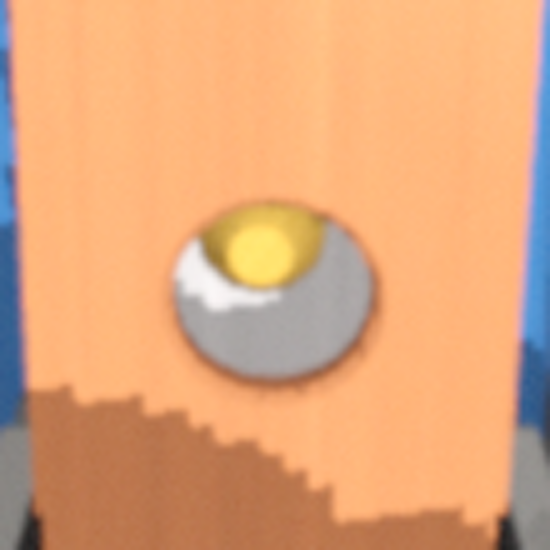

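View pics/s15.png

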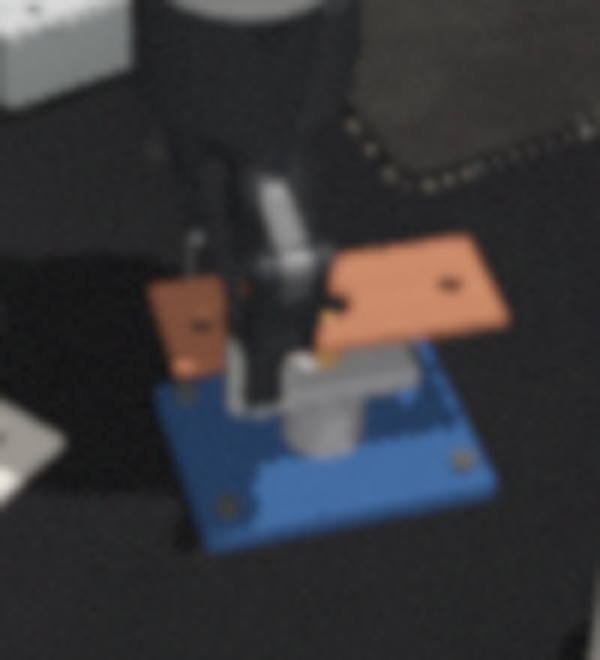

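The tip disc is at (252,200.6) and the bore at (254.6,208.5). A small correction is needed: left about 1.4 mm and back about 0.8 mm.

```bash
python3 -m crank '[{"angular":[0,0,0],"delta_pos":[-0.027,-0.045,0],"gripper":0},{"angular":[0,0,0],"delta_pos":[0,0,0.05],"gripper":0},{"angular":[0,0,0],"delta_pos":[0,0,0.06],"gripper":0},{"angular":[0,0,0],"delta_pos":[0,0,0.06],"gripper":0},{"angular":[0,0,0],"delta_pos":[0,0,0.06],"gripper":0},{"angular":[0,0,0],"delta_pos":[0,0,0.06],"gripper":0},{"angular":[0,0,0],"delta_pos":[0,0,0.03],"gripper":0},{"angular":[0,0,0],"delta_pos":[0,0,0],"gripper":0},{"angular":[0,0,0],"delta_pos":[0,0,0],"gripper":0}]'
python3 - <<'E'
from gb import *
s=state();f=grab_frame('wrist');save(f,'w16c',(200,150,310,260),5);save(grab_frame('side'),'s16',(230,190,330,300),6)
print(s['tool_pos'],s['tool_rot'],s['contact_force'])
E
```

```text
time: 23.3
tool_pos: [0.5038, -0.1358, 0.059]
tool_rot: [0.0, 0.998, -0.065, 0.0]
contact_force: [0.1, -1.0, -2.0]
gripper_width: 0.495
[ 0.50383603 -0.13584596  0.05904945] [ 1.03101435e-05  9.97904014e-01 -6.47114548e-02  7.86363886e-05] [ 0.08598941 -0.97352462 -2.02588925]
```

View pics/w16c.png

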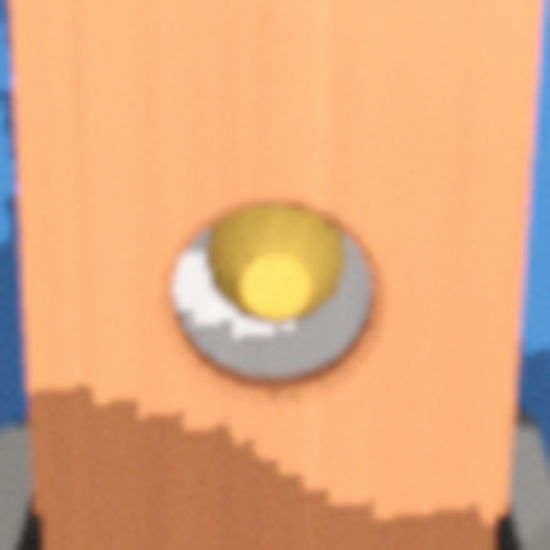

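View pics/s16.png

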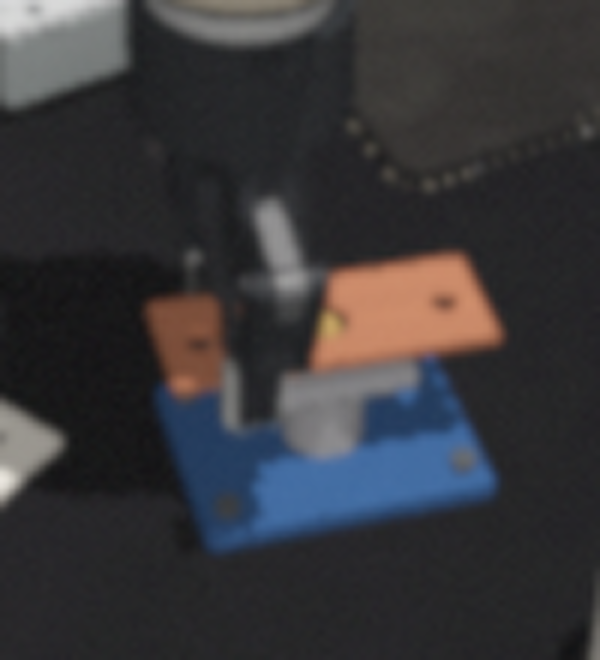

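The tip is centred laterally and consistent along the length. I go on down, slowly near the face.

```bash
python3 -m crank '[{"angular":[0,0,0],"delta_pos":[0,0,0.03],"gripper":0},{"angular":[0,0,0],"delta_pos":[0,0,0.03],"gripper":0},{"angular":[0,0,0],"delta_pos":[0,0,0.03],"gripper":0},{"angular":[0,0,0],"delta_pos":[0,0,0.03],"gripper":0},{"angular":[0,0,0],"delta_pos":[0,0,0.03],"gripper":0}]'; python3 -m crank '[{"angular":[0,0,0],"delta_pos":[0,0,0.03],"gripper":0},{"angular":[0,0,0],"delta_pos":[0,0,0.03],"gripper":0},{"angular":[0,0,0],"delta_pos":[0,0,0.03],"gripper":0},{"angular":[0,0,0],"delta_pos":[0,0,0.018],"gripper":0}]'
python3 - <<'E'
from gb import *
s=state();f=grab_frame('wrist');save(f,'w17c',(200,150,310,260),5);save(grab_frame('side'),'s17',(230,190,330,300),6)
print(s['tool_pos'],s['contact_force'])
E
```

```text
time: 24.02
tool_pos: [0.5038, -0.1358, 0.0544]
tool_rot: [0.0, 0.998, -0.065, 0.0]
contact_force: [-0.5, 0.0, -2.6]
gripper_width: 0.495
time: 24.52
tool_pos: [0.5037, -0.1358, 0.0512]
tool_rot: [-0.0, 0.998, -0.065, -0.0]
contact_force: [-0.3, -0.1, -1.6]
gripper_width: 0.494
[ 0.5037478  -0.1358334   0.05118285] [-0.25839905 -0.10541608 -1.56313456]
```

View pics/w17c.png

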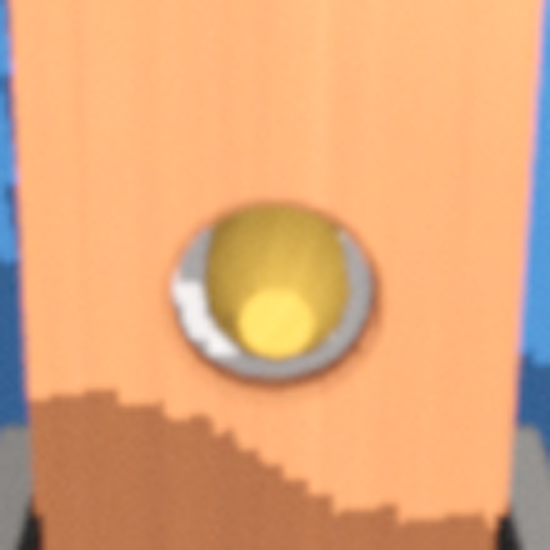

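View pics/s17.png

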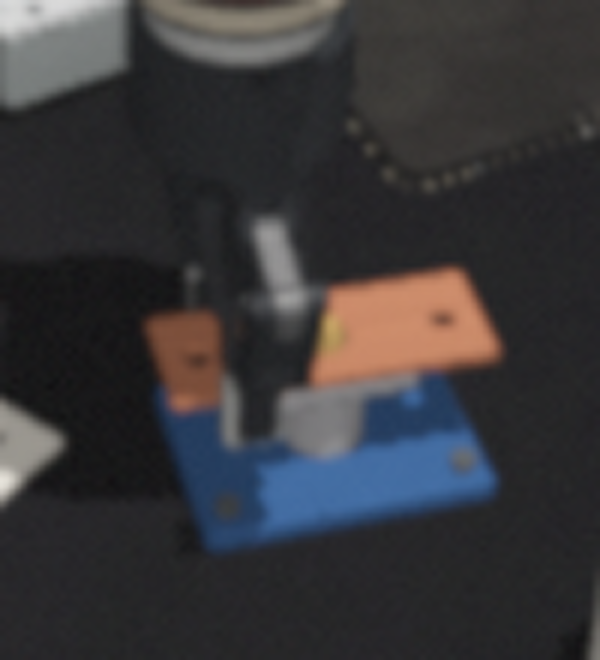

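```bash
python3 -m crank '[{"angular":[0,0,0],"delta_pos":[0,0,0.018],"gripper":0},{"angular":[0,0,0],"delta_pos":[0,0,0.018],"gripper":0},{"angular":[0,0,0],"delta_pos":[0,0,0.018],"gripper":0},{"angular":[0,0,0],"delta_pos":[0,0,0.018],"gripper":0}]'; python3 -m crank '[{"angular":[0,0,0],"delta_pos":[0,0,0.018],"gripper":0},{"angular":[0,0,0],"delta_pos":[0,0,0.018],"gripper":0},{"angular":[0,0,0],"delta_pos":[0,0,0.018],"gripper":0}]'; python3 -m crank '[{"angular":[0,0,0],"delta_pos":[0,0,0.018],"gripper":0},{"angular":[0,0,0],"delta_pos":[0,0,0.018],"gripper":0}]'
```

```text
time: 25.12
tool_pos: [0.5038, -0.1358, 0.049]
tool_rot: [-0.0, 0.998, -0.065, -0.0]
contact_force: [0.4, -0.2, -1.0]
gripper_width: 0.494
time: 25.5
tool_pos: [0.5038, -0.1358, 0.0474]
tool_rot: [-0.0, 0.998, -0.065, 0.0]
contact_force: [-0.5, -0.1, -0.8]
gripper_width: 0.498
time: 25.75
tool_pos: [0.5038, -0.1358, 0.0463]
tool_rot: [-0.0, 0.998, -0.065, -0.0]
contact_force: [-0.1, 0.2, -1.9]
gripper_width: 0.493
```

```bash
python3 -m crank '[{"angular":[0,0,0],"delta_pos":[0,0,0.018],"gripper":0},{"angular":[0,0,0],"delta_pos":[0,0,0.016],"gripper":0}]'; python3 -m crank '[{"angular":[0,0,0],"delta_pos":[0,0,0.016],"gripper":0},{"angular":[0,0,0],"delta_pos":[0,0,0.016],"gripper":0}]'
```

```text
time: 26.0
tool_pos: [0.5038, -0.1359, 0.0453]
tool_rot: [-0.0, 0.998, -0.065, -0.0]
contact_force: [0.3, 0.1, -1.9]
gripper_width: 0.493
time: 26.25
tool_pos: [0.5039, -0.1359, 0.0446]
tool_rot: [0.0, 0.998, -0.065, 0.0]
contact_force: [-1.2, 0.2, 1.6]
gripper_width: 0.494
```

```bash
python3 -m crank '[{"angular":[0,0,0],"delta_pos":[0,0,0.01],"gripper":0},{"angular":[0,0,0],"delta_pos":[0,0,0],"gripper":0}]'
python3 - <<'E'
from gb import *
s=state();f=grab_frame('wrist');save(f,'w18');save(grab_frame('side'),'s18',(230,190,330,300),6)
print(s['tool_pos'],s['contact_force'])
E
```

```text
time: 26.5
tool_pos: [0.5041, -0.1359, 0.0446]
tool_rot: [0.0, 0.998, -0.065, 0.0]
contact_force: [-0.9, 0.4, 3.1]
gripper_width: 0.496
[ 0.50406331 -0.13593339  0.04460379] [-0.88733613  0.41146926  3.08474205]
```

View pics/w18.png

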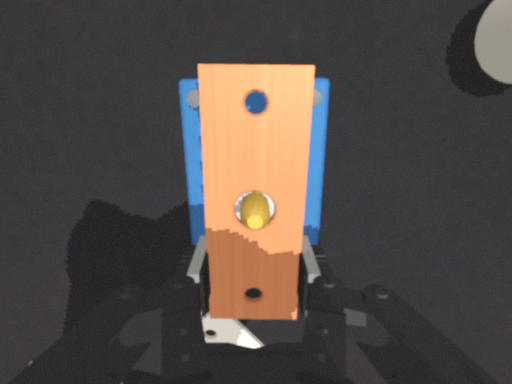

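View pics/s18.png

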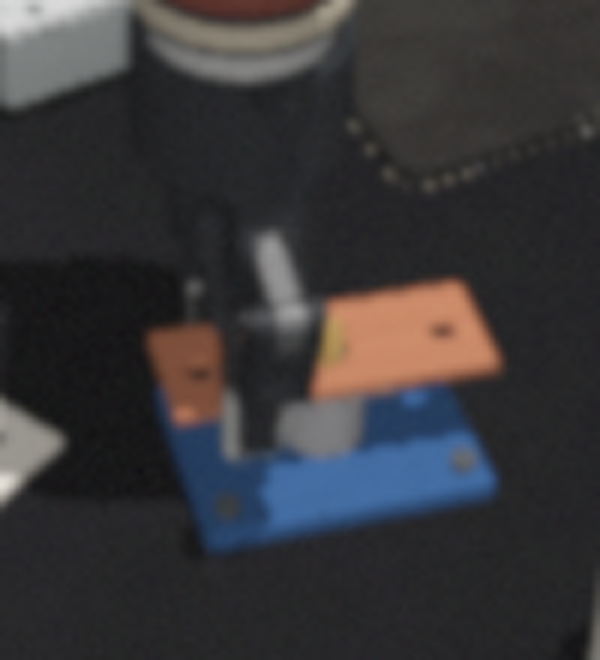

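It is in contact at about 5 N over its weight, with the spigot through the bore. I release, check, then retreat.

```bash
python3 -m crank '[{"angular":[0,0,0],"delta_pos":[0,0,0],"gripper":0.55},{"angular":[0,0,0],"delta_pos":[0,0,0],"gripper":0.65},{"angular":[0,0,0],"delta_pos":[0,0,0],"gripper":0.8},{"angular":[0,0,0],"delta_pos":[0,0,0],"gripper":0.8},{"angular":[0,0,0],"delta_pos":[0,0,0],"gripper":0.8}]'
python3 - <<'E'
from gb import *
s=state();f=grab_frame('wrist');save(f,'w19')
print(s['tool_pos'],s['contact_force'],s['gripper_width'])
E
```

```text
time: 27.22
tool_pos: [0.5037, -0.1358, 0.044]
tool_rot: [-0.0, 0.998, -0.065, -0.0]
contact_force: [0.0, 0.0, -0.0]
gripper_width: 0.799
[ 0.50374636 -0.1358227   0.04404396] [ 0.00193027  0.04285318 -0.04497596] 0.7992777738068656
```

View pics/w19.png

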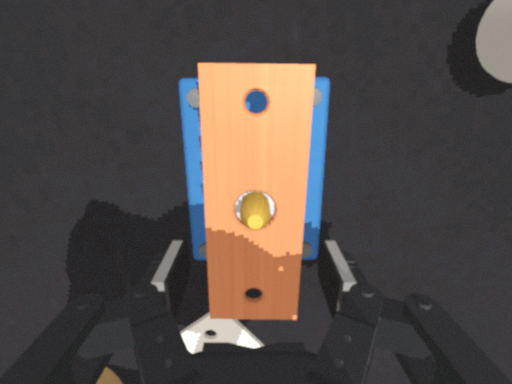

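Released with both pads clear. I retreat straight up.

```bash
python3 -m crank '[{"angular":[0,0,0],"delta_pos":[0,0,-0.1],"gripper":0.8},{"angular":[0,0,0],"delta_pos":[0,0,-0.4],"gripper":0.8},{"angular":[0,0,0],"delta_pos":[0,0,-0.8],"gripper":0.8},{"angular":[0,0,0],"delta_pos":[0,0,-0.8],"gripper":0.8},{"angular":[0,0,0],"delta_pos":[0,0,-0.8],"gripper":0.8},{"angular":[0,0,0],"delta_pos":[0,0,-0.8],"gripper":0.8},{"angular":[0,0,0],"delta_pos":[0,0,-0.5],"gripper":0.8},{"angular":[0,0,0],"delta_pos":[0,0,0],"gripper":0.8},{"angular":[0,0,0],"delta_pos":[0,0,0],"gripper":0.8}]'
python3 - <<'E'
from gb import *
s=state();f=grab_frame('wrist');save(f,'w20',(130,60,380,310),3 if 0 else 2.3);g=grab_frame('side');save(g,'s20',(230,190,330,300),6);save(g,'s20f')
print(s['tool_pos'],s['contact_force'],s['gripper_width'])
c=cam('wrist',s)
print([(x['pixel'],x['conf'],topl(c,[x['pixel']],.0468)) for x in landmark_of('wrist','gasket')])
print([(x['pixel'],x['conf'],topl(c,[x['pixel']],.0468)) for x in landmark_of('wrist','flange_face')])
E
```

```text
time: 28.4
tool_pos: [0.5032, -0.1356, 0.1692]
tool_rot: [-0.0, 0.998, -0.065, -0.001]
contact_force: [-0.6, -0.7, 0.6]
gripper_width: 0.801
[ 0.50324375 -0.13558705  0.16916534] [-0.64270799 -0.73175148  0.57975207] 0.8012837333526814
[([255.6, 150.3], 0.83, array([[ 0.53454909, -0.14116634,  0.0468    ]])), ([248.1, 272.9], 0.62, array([[ 0.4129406 , -0.11810199,  0.0468    ]]))]
[([258.8, 145.7], 0.83, array([[ 0.53813382, -0.14436488,  0.0468    ]]))]
```

View pics/w20.png

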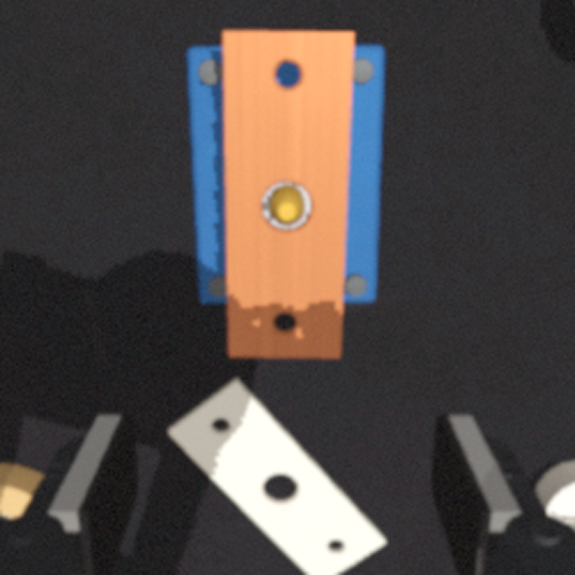

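View pics/s20.png

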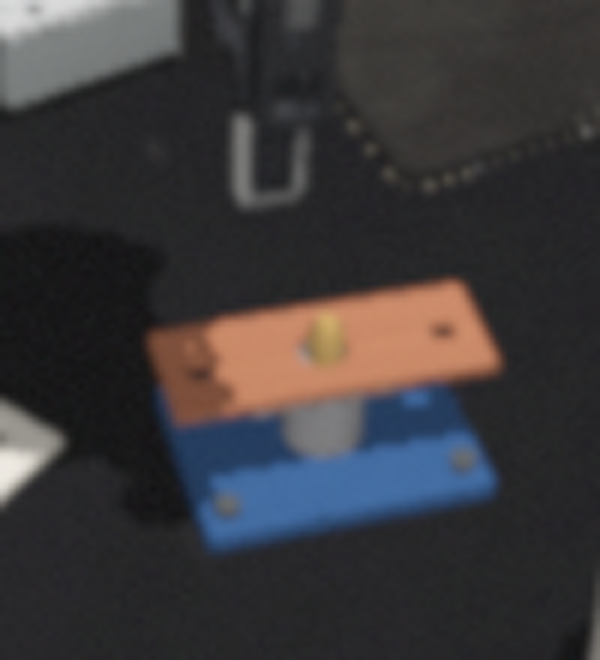

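View pics/s20f.png

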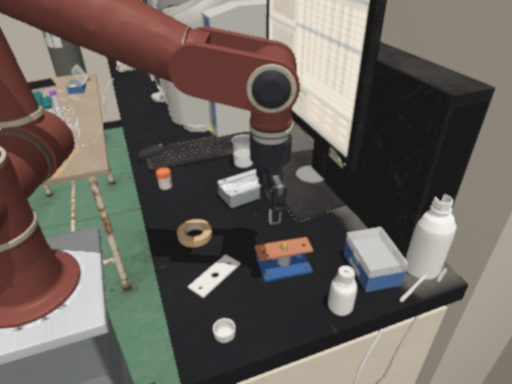

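The gasket lies over the spigot, concentric and parallel to the foot. The bystanders are at the same pixels as at the start. I hand the job in.

```bash
python3 -c "
from plant import *
print(job_done())"
```

```text
the job is handed in; nothing more can be done
None
```

I slid the copper gasket about 58 mm along the channel, moved it to the flange stand, lowered it over the spigot and let go. The job was handed in at about 28.5 s of the 64 s allowed.

- **Slide:** I dragged it with the shut fingertips at about 5–10 N. It stopped at x ≈ -0.063 m in the block frame, overhanging by about 47 mm and still flat.
- **Grip and lift:** I held the overhanging end across its width and lifted the gasket about 95 mm clear of the channel floor. It stayed level in the hand.
- **Placing:** I lowered it in slow steps, touched down with about 3 N net force at the wrist (about 5 N with the gasket's weight), then released and backed off straight up.

**Last checks:**
- In the wrist and side pictures the spigot sits concentric in the bore. The gasket looks level and runs parallel to the flange foot.
- The fingers were clear and the force reading was about zero.
- The other things on the bench show no visible movement in the side view.

**Disagreements:**
- The picture fits put the stand's underside between -5 and -14 mm, but the touchdown suggests the flange face is at about z = 0.047 m (underside about -3 mm). I went by the touch.
- In the last frame the networks placed the gasket and the flange face about 5 mm apart, right at the 5 mm limit. The spigot is clearly inside the bore, whose play is only 2.5 mm, so I took this as network error.
- The fit of the gasket held in the gripper showed a 1.8° tilt. The picture matched one taken with it flat in the channel, so I took that as fit error too.

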